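# Load the bench cooler with hexagonal tube blocks

### The arm

A 7-joint arm with a two-finger parallel gripper is mounted at the origin on a cart in front of the work surface, level with it; the furniture and walls round the work are solid. World frame = base frame: x ahead of the robot, y to its left, z up, the work surface at z = 0. Lengths are in m, angles in degrees, forces in N, time in s.
With the tool pointing down it reaches from about 0.4 to 0.85 m from the base axis. Payload 6.9 kg.
Tool frame: the origin (TCP) lies midway between the tips of the shut fingers; the grasp point (between the pads) lies 19 mm behind it; z points along the fingers, y is the line along which they close (so a half turn about z gives the same grasp; the last joint's range is limited). The gripper opens to 85 mm and grips with 20 to 120 N. Pads are 22 mm wide; open, the fingers measure 114 mm over their backs; the gripper's body (76 mm by 85 mm) begins 54 mm behind the grasp point. The pads swing forward as they close: fully open they stand 13 mm farther back than shut.
Start: joints at [71.992, 29.078, -13.613, 85.955, 7.202, 65.827, -8.869], TCP at [0.255, -0.571, 0.195] pointing down, gripper open.
Joint ranges: [-176.47, 176.47], [-13.61, 117.27], [-81.72, 77.17], [0.22, 143.17], [-87.28, 267.28], [10, 112.55], [-165.47, 165.47]. Speed limits (degrees/s): [136.94, 136.94, 180, 180, 180, 180, 180].

### API

Orientations are given as [roll, pitch, yaw] about the fixed x, y, z axes, in that order (R = Rz(yaw) Ry(pitch) Rx(roll)).
In Python, from station import telemetry, cams, sign_off gives the robot as it stands.
- The arm moves only by the tool move_arm, never from a script. Its argument "increments" is a list that holds one entry, the list of rows, each a list of 7 numbers: the gripper command: -1 is fully open, 1 is shut, values between are in proportion, then the shift along the tool's x, y, z in mm, then the turn, a rotation vector about the tool's x, y, z in degrees. A call has 1 to 20 rows; each row shifts and turns the commanded pose from where the row before left it, along the tool's axes as they then stand; what a row does not reach is not made up. A row lasts 1/12 s, in which the tool goes at most 41.7 mm and 7.16 degrees, less where a joint would pass 70% of its speed; a pose out of reach is approached as far as the arm can. A call is refused whole if a number of a shift passes 41.7 or a number of a turn 7.16, either way. A call with a gripper value outside its range is refused whole. The fingers move at their own pace and stop on an object; the grip force is fixed at half the most. Time passes only in rows, so rows that do not move let the fingers close. It gives the time, the measured TCP pose, the force, the opening and the grip force at its end, in the units of the state.
- telemetry.get_state(): the state, without advancing time (a new reading comes with each control period).
- cams.grab_frame(name): name is "side" or "top"; returns a dict with "pixels" (384x512x3 uint8, red, green, blue), "fx", "fy", "cx", "cy" (pixels), "rvec" (rotation vector, rad) and "tvec" (3), from world to camera coordinates, as OpenCV has them. Camera axes: x right, y down, z forward; pixel columns grow to the right and rows downward; lengths in m; the calibration is good to about 2 mm. A picture is of the moment at which its call begins. There is no depth.
- sign_off(): hands the job in; it is judged then, once.
The state is a dict: "clock": time; "qpos": joint angles; "dq": joint speeds; "joint_torque": joint torques, N m; "tcp_pos": TCP position; "ee_rot": TCP orientation; "wrist_force": force on the tool from outside, world axes, zero at the start; "torque": the same for the moment, N m; "gripper_width": opening from 0.0 (shut) to 1.0 (fully open); "gripper_force": force on a finger pad.
Only numpy, scipy, OpenCV 4.12 (cv2) and the standard library are available. Lean on these libraries where they do the work, as an engineer would, in place of code of your own. Each camera call takes 0.05 s, during which the arm holds its last target. There are 200 camera calls.

### The job

Load the bench cooler: pinch the two tabs of the cover's catch together to free the cover and slide it fully back, then set every hexagonal tube block from the bench flat in the well, packed flat face to flat face with no gaps, starting from the cold bar with its nose at the back of the well and leaving no place empty that is nearer the bar than a filled one. Then slide the cover shut until its catch snaps in on both sides, and leave the other things on the bench where they stand.

Things in the scene. Friction and masses are not known exactly. Their poses are not given: they have to be found in the camera images.
- cooler: bench cooler, fixed white box 394 x 213 x 86 mm. Origin: bench level under the middle of the cold bar's front; x to its back, y to its left. Its well (floor 16 mm up) spans x -164 to 0, y -92.6 to +92.6 mm; side walls with rails 86 mm high; front wall 74, but 48 at |y| < 44, where two keeper lugs stand (x -174 to -164, |y| 26 to 44, 90 high). Housing behind x = 20 mm: 73 high.
- cold_bar (a point): top middle of the cold bar's front face, 48 mm above the bench (level with seated block bodies). The aluminium bar crosses the back of the well, 20 mm thick (x 0 to 20 mm); from its middle a nose of the same height stands 30 mm forward into the well: half of a hexagon of the blocks' own size (60 mm across flats, centred here, a flat facing -x).
- cover (a joint): flat cover 172 x 196 x 5 mm on rails, underside 75 mm above the bench, 5 mm above the posts of seated blocks. 0 = closed over the well, grows to 0.190 m (fully back) as it slides along the cooler's +x over the housing. Friction about 2 N; stays where left. While the catch is engaged it gives only about 1 mm.
- catch_grip (a point): pinch point of the catch, midway between two thumb tabs on the cover (moves with it; x -132, y 0 mm in the cooler's frame when closed), 93 mm above the bench; the tabs reach from 80 to 106 mm. Each is 26 mm long (x); outer faces, looking to +y and -y, are 48 mm apart, 30 when fully pinched. Keep them pinched while sliding the cover back, so that their barbs pass between the lugs.
- tab_left (a joint): thumb tab on the cooler's +y side: 0 = sprung out, 0.009 m = fully pinched towards the middle (spring 2.5 to 5.6 N). With the cover at 0 its barb hooks in front of the keeper lug; clear of it from about 0.007 m. When the cover is slid shut the barbs ride in over sloped lead-ins (about 15 N in all) and snap out; pinching on the way in works too.
- tab_right (a joint): the same on the cooler's -y side
- block_1: hexagonal aluminium tube block (4 to 6 alike; absent ones read None): 60 mm across flats, 69 across corners, 32 high, 0.22 kg, six bores in its top and amid them a steel hexagonal lifting post 14 mm across flats, 22 high, its flats parallel to the body's. Origin: centre of the underside; z up along the post; x square to one pair of flats, the other pairs 60 degrees round.
- block_2: another such block, same as block_1
- block_3: another such block, same as block_1
- block_4: another such block, same as block_1
- block_5: another such block, same as block_1
- block_6: another such block, same as block_1
- place_1 (a point): where a packed block's origin lies: back row, left, against the bar and the nose's side; on the well floor at x = -30, y = 52 mm in the cooler's frame. A pair of the block's flats is square to the cooler's x axis.
- place_2 (a point): where a packed block's origin lies: back row, right, against the bar and the nose's side; on the well floor at x = -30, y = -52 mm in the cooler's frame. A pair of the block's flats is square to the cooler's x axis.
- place_3 (a point): where a packed block's origin lies: middle, against the nose's front and between places 1 and 2; on the well floor at x = -60, y = 0 mm in the cooler's frame. A pair of the block's flats is square to the cooler's x axis.
- place_4 (a point): where a packed block's origin lies: second row, left, against places 1 and 3; on the well floor at x = -90, y = 52 mm in the cooler's frame. A pair of the block's flats is square to the cooler's x axis.
- place_5 (a point): where a packed block's origin lies: second row, right, against places 2 and 3; on the well floor at x = -90, y = -52 mm in the cooler's frame. A pair of the block's flats is square to the cooler's x axis.
- place_6 (a point): where a packed block's origin lies: front, middle, against place 3 and between places 4 and 5; on the well floor at x = -120, y = 0 mm in the cooler's frame. A pair of the block's flats is square to the cooler's x axis.
- timer: the small white digital timer, 66 mm wide, 64 mm high, a bystander on the bench; origin: centre of its underside
- amber_bottle: the brown bottle, 42 mm wide, 88 mm high, a bystander on the bench; origin: centre of its underside
- beaker: the glass beaker, 50 mm wide, 66 mm high, a bystander on the bench; origin: centre of its underside
- labels: the roll of labels, 63 mm wide, 26 mm high, a bystander on the bench; origin: centre of its underside
Things that resemble listed ones, but are neither listed nor needed, are in the scene too. What is shaped like the block_3 but green or yellow is not meant. Leave any green look-alike of the block_4 alone.

How it is judged:
By the outcome, as a careful person would: the job done as asked, in the order asked, and still so for the second after the job is handed in, with the robot touching nothing.
Of block_1, block_2, block_3, block_4, block_5, block_6 only 4 to 6 are there at a start; the rules pass over those that are not, and their reading is None.
At some moment in a run one of block_1, block_2, block_3, block_4, block_5, block_6 may be knocked a few centimetres aside while the robot is not near it.
Once in a run the grip may slacken for a moment while it holds something.
It also fails if it takes over 210 s, if anything falls off the work surface, if the arm or the gripper's body presses on something with over 40 N, if the wrist force passes 120 N, or if a joint passes its speed limit or range.

## Working session

There is one attempt and no reset: what is moved stays moved. The work goes in short steps, Python scripts to look and compute and a tool call to move; the robot and the scene stay as the last step left them, time stands still between calls to the robot, and variables do not carry over. Pictures are saved under pics/ and viewed, at most 14 in all, crops included, and the job is handed in when it is done.

Besides the shell and the picture viewer there is one more tool, called after "Request:" as a command line: name --argument value ..., lists and objects as JSON in quotes. move_arm: Moves the arm, as the interface text tells. Its arguments: {"type":"object","properties":{"increments":{"type":"array"}},"required":["increments"]}

```bash
mkdir -p pics; ls
python3 - <<'E'
from station import telemetry, cams
import cv2,pickle
print(telemetry.get_state())
for n in("side","top"):
    f=cams.grab_frame(n); print(n,f["fx"],f["cx"],f["cy"],f["rvec"],f["tvec"])
    pickle.dump(f,open(n+"0.pkl","wb"))
    cv2.imwrite(f"pics/{n}0.png",cv2.resize(f["pixels"][:,:,::-1],(800,600)))
E
```

```text
pics
{'clock': 0.0, 'qpos': array([ 71.9934982 ,  29.12613767, -13.60734757,  86.01020528,
         7.20035428,  65.82811581,  -8.86840744]), 'dq': array([ 0.09530605,  0.04366249,  0.0325911 ,  0.00876272,  0.09475423,
        0.00431365, -0.06189207]), 'joint_torque': array([-5.82524426e-04, -6.20583773e+01, -2.18691632e+00, -2.49654830e+01,
        1.25637709e-02,  1.20213098e-02,  6.82507857e-05]), 'tcp_pos': array([ 0.25439848, -0.57023334,  0.19421314]), 'ee_rot': array([-1.79894092e+02,  1.52109687e-03,  2.40510666e+01]), 'wrist_force': array([-0.31916714,  0.56832447, -1.46893618]), 'torque': array([ 0.01213606, -0.01382351, -0.06178552]), 'gripper_force': 0.0, 'gripper_width': 1.0015043668073988}
side 417.96739430518926 249.30251142943447 194.31155423071664 [ 0.14998741 -2.57375884  1.69771107] [0.5219049  0.06914112 1.38994047]
top 422.9259986019987 259.44537977716675 189.5448122696103 [ 2.13415151 -2.11553507  0.18830086] [0.05693467 0.51293524 1.51630348]
```

View pics/top0.png

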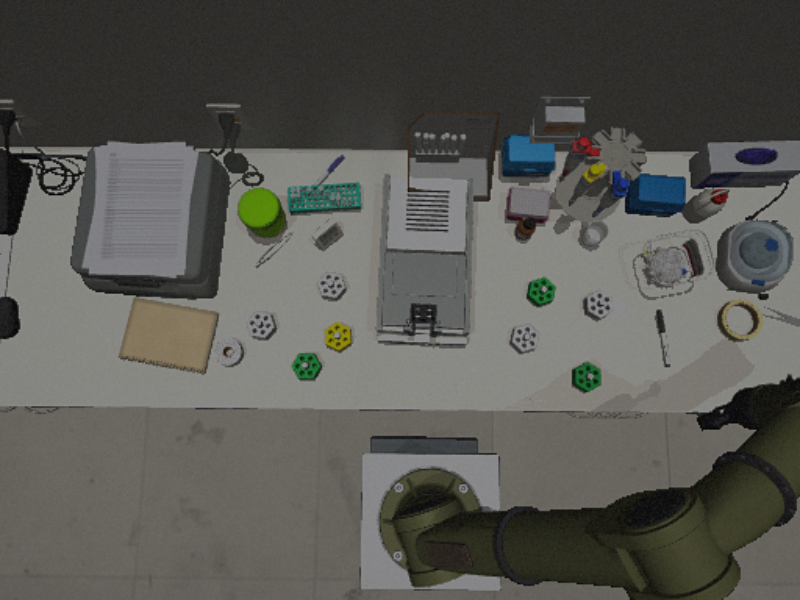

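View pics/side0.png

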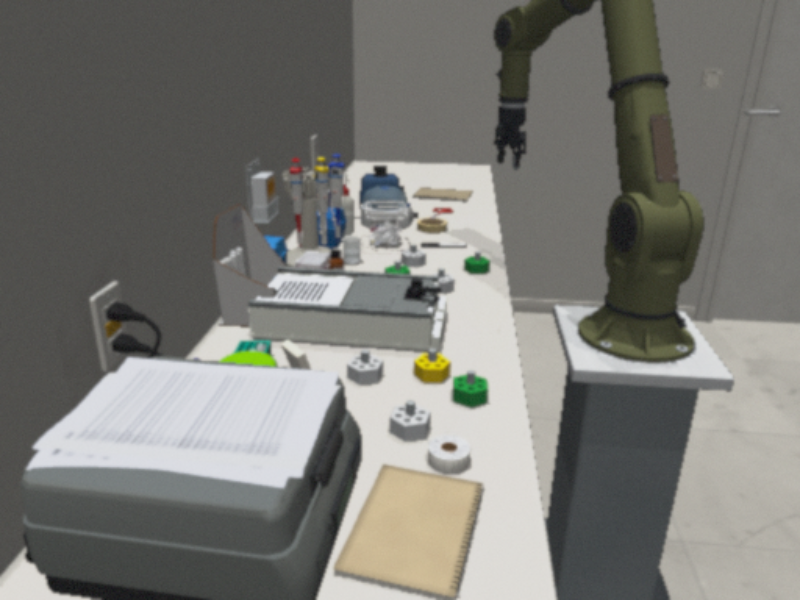

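Top view: four silver blocks at (332,285), (262,325), (524,338) and (598,305). The cooler runs x 380–470, y 175–345, with the catch at (424,315). Green and yellow blocks are look-alikes. I'll look at two enlarged crops.

```bash
cat > h.py <<'E'
import numpy as np, cv2
from scipy.spatial.transform import Rotation as Ro
def ray(f,uv,z):
    """pixels -> world points on plane z"""
    R=cv2.Rodrigues(np.array(f["rvec"],float))[0]; t=np.array(f["tvec"],float)
    uv=np.atleast_2d(uv).astype(float)
    d=np.c_[(uv[:,0]-f["cx"])/f["fx"],(uv[:,1]-f["cy"])/f["fy"],np.ones(len(uv))]@R
    c=-R.T@t
    return c+d*((z-c[2])/d[:,2])[:,None]
def proj(f,P):
    K=np.array([[f["fx"],0,f["cx"]],[0,f["fy"],f["cy"]],[0,0,1]])
    return cv2.projectPoints(np.atleast_2d(P).astype(float),np.array(f["rvec"],float),np.array(f["tvec"],float),K,None)[0][:,0]
E
python3 - <<'E'
import pickle,cv2,numpy as np
from h import *
f=pickle.load(open("top0.pkl","rb")); im=f["pixels"][:,:,::-1]
a=cv2.resize(im[105:225,232:312],(400,600),interpolation=cv2.INTER_CUBIC)
b=[cv2.resize(im[int(v*.64)-16:int(v*.64)+17,int(u*.64)-16:int(u*.64)+17],(200,200),interpolation=cv2.INTER_CUBIC) for u,v in((332,285),(262,325),(524,338),(598,305))]
b.append(cv2.resize(im[140:173,318:351],(200,200)));b.append(b[0]*0)
r=np.hstack([np.vstack(b[:3]),np.vstack(b[3:])])
cv2.imwrite("pics/crop.png",np.hstack([a,r]))
g=ray(f,[[212,183],[168,208],[335,216],[383,195]],0.032);print(g.round(3))
print(ray(f,[[271,202]],.09))
print((-cv2.Rodrigues(f["rvec"])[0].T@f["tvec"]))
for p in [(212,183),(240,240),(150,150),(168,208)]: print(f["pixels"][p[1],p[0]])
E
```

```text
[[ 0.538  0.239  0.032]
 [ 0.443  0.4    0.032]
 [ 0.418 -0.218  0.032]
 [ 0.498 -0.398  0.032]]
[[0.4596116  0.01953504 0.09      ]]
[0.2313394  0.05383072 1.58401537]
[30 31 34]
[138 137 135]
[138 135 131]
[55 53 56]
```

View pics/crop.png

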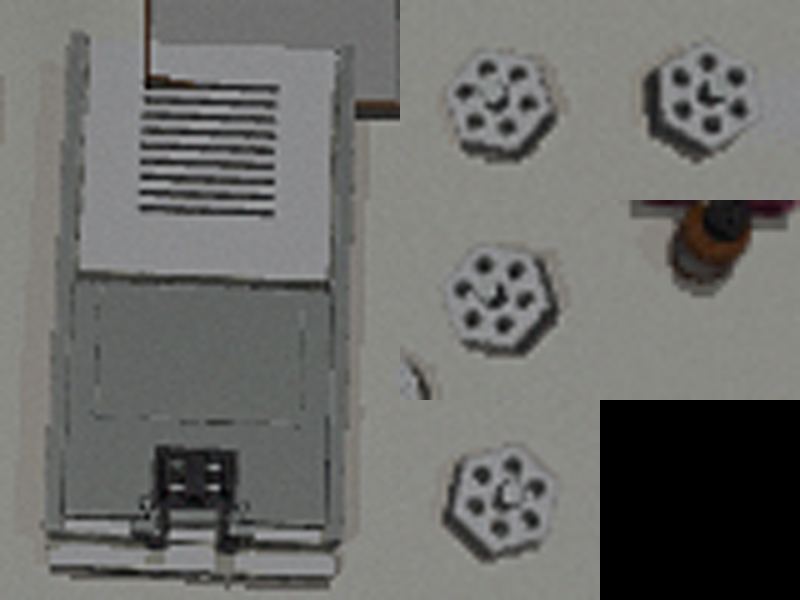

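Crop: the bores are clear on all four blocks and sit toward the corners. The cooler's rails run nearly straight, and its catch is at crop (196,475), i.e. pixel (271,200). Now the numbers.

```bash
cat >> h.py <<'E'
def blocks(f,seeds):
    """bores (z=.032) -> centre, yaw of flats mod 60"""
    g=cv2.cvtColor(f["pixels"],cv2.COLOR_RGB2GRAY); S=8; out=[]
    for u,v in seeds:
        u,v=int(u),int(v); p=cv2.resize(g[v-14:v+15,u-14:u+15],None,fx=S,fy=S,interpolation=cv2.INTER_CUBIC)
        hp=cv2.GaussianBlur(p,(0,0),S*.6).astype(float)
        mn=cv2.erode(hp,np.ones((2*S+1,)*2)); ys,xs=np.where((hp==mn)&(hp<110))
        w=ray(f,np.c_[(xs+.5)/S-.5+u-14,(ys+.5)/S-.5+v-14],.032)[:,:2]
        # ring: choose centre with most minima at common radius 17-25 mm, 60deg spacing
        best=None
        from itertools import combinations
        for i,j in combinations(range(len(w)),2):
            if .034<np.hypot(*(w[i]-w[j]))<.052:
                c=(w[i]+w[j])/2; r=np.hypot(*(w-c).T); R=np.hypot(*(w[i]-c))
                a=np.arctan2(*(w-c).T[::-1])
                d=np.angle(np.exp(6j*(a-a[i])))/6
                k=(abs(r-R)<.004)&(abs(d)<.2)
                s=k.sum()-np.abs(r[k]-R).sum()*50
                if best is None or s>best[0]: best=(s,k)
        if best is None: out.append(None); continue
        q=w[best[1]]; c=None
        A=np.c_[2*q,np.ones(len(q))]; s=np.linalg.lstsq(A,(q**2).sum(1),rcond=None)[0]; c=s[:2]
        R=np.sqrt(s[2]+c@c); a=np.arctan2(*(q-c).T[::-1])
        yaw=np.degrees(np.angle(np.exp(6j*a).mean())/6)
        out.append((c.round(4),round(R,4),len(q),round((yaw+30)%60,1)))
    return out
E
python3 - <<'E'
import pickle
from h import *
f=pickle.load(open("top0.pkl","rb"));s=pickle.load(open("side0.pkl","rb"))
for b in blocks(f,[(212,183),(168,208),(335,216),(383,195)]): print(b, None if b is None else proj(s,[*b[0],.054])*800/512)
g=cv2.cvtColor(f["pixels"],cv2.COLOR_RGB2GRAY).astype(float)
def c2p(x,y): return 232+x/5-.4,105+y/5-.4
# rail outer edges
for (x0,y0),(x1,y1) in [((69,60),(50,500)),((356,130),(343,500))]:
    P=[]
    for t in np.linspace(0,1,60):
        u,v=c2p(x0+t*(x1-x0),y0+t*(y1-y0)); us=np.arange(u-3,u+3,.1)
        pr=cv2.remap(g.astype(np.float32),us[None].astype(np.float32),np.full((1,len(us)),v,np.float32),cv2.INTER_LINEAR)[0]
        d=np.abs(np.gradient(cv2.GaussianBlur(pr[None],(0,0),5)[0])); P.append((us[d.argmax()],v))
    w=ray(f,P,.086)[:,:2]; 
    k=np.polyfit(w[:,0],w[:,1],1)
    for _ in range(5):
        r=np.abs(w[:,1]-np.polyval(k,w[:,0])); m=r<max(np.median(r)*2,1e-4); k=np.polyfit(w[m,0],w[m,1],1)
    print("yaw",np.degrees(np.arctan(k[0])),"y at .5",np.polyval(k,.5),m.sum(),np.median(r))
# dark catch
p=f["pixels"].max(2)[185:225,255:290]; m=(p<45).astype(np.uint8); n,l,st,c=cv2.connectedComponentsWithStats(m)
for i in range(1,n):
    if st[i,4]>8: print(st[i],c[i]+[255,185],ray(f,c[i]+[255,185],.106))
for y in (35,45,280,520,545,575): print(y,[ray(f,c2p(200,y),z)[0][:2].round(4) for z in(.086,.08,.074,.0)])
E
```

```text
(array([0.5391, 0.2322]), np.float64(0.0245), 33, np.float64(30.6)) [[368.37339491 348.31492241]]
(array([0.44  , 0.3871]), np.float64(0.0191), 42, np.float64(48.1)) [[415.49959353 395.16716611]]
(array([ 0.3984, -0.2198]), np.float64(0.0179), 53, np.float64(34.7)) [[450.74798294 268.43507466]]
(array([ 0.4896, -0.3836]), np.float64(0.0193), 43, np.float64(41.4)) [[418.48586808 246.2283535 ]]
yaw -2.0726392461199046 y at .5 0.12774131623784388 53 0.0009302736643834464
yaw -2.220027518950576 y at .5 -0.0873234210658943 51 0.0008308542168509805
[  4   9  20  21 184] [269.89673913 201.61956522] [[0.458493   0.02380637 0.106     ]]
[20 24  5  7 19] [277.10526316 212.63157895] [[ 0.41954183 -0.00172465  0.106     ]]
35 [array([0.8008, 0.0186]), array([0.8031, 0.0185]), array([0.8054, 0.0183]), array([0.8335, 0.0166])]
45 [array([0.793 , 0.0186]), array([0.7952, 0.0184]), array([0.7975, 0.0183]), array([0.8252, 0.0166])]
280 [array([0.6129, 0.0179]), array([0.6144, 0.0177]), array([0.6159, 0.0176]), array([0.6348, 0.0158])]
520 [array([0.4364, 0.0172]), array([0.4372, 0.0171]), array([0.4381, 0.0169]), array([0.4482, 0.0151])]
545 [array([0.4184, 0.0171]), array([0.4192, 0.017 ]), array([0.4199, 0.0168]), array([0.4292, 0.015 ])]
575 [array([0.397, 0.017]), array([0.3977, 0.0169]), array([0.3983, 0.0168]), array([0.4065, 0.0149])]
```

```bash
sed -i 's/p=cv2.resize(g\[/p=cv2.resize(g.astype(np.float32)[/; s/hp=cv2.GaussianBlur(p,(0,0),S\*.6).astype(float)/hp=cv2.GaussianBlur(p,(0,0),S*.6)/' h.py
cat >> h.py <<'E'
CO=np.array([.594,.0167]); CY=-2.15
def cool(x,y,co=CO,cy=CY):
    c,s=np.cos(np.radians(cy)),np.sin(np.radians(cy)); return co+np.array([c*x-s*y,s*x+c*y])
def to(dst,psi,st=None):
    """total tool-frame shift (mm) after turning to psi; turn in deg about tool z"""
    from station import telemetry
    st=st or telemetry.get_state(); p=np.array(st["tcp_pos"]); y=st["ee_rot"][2]
    c,s=np.cos(np.radians(psi)),np.sin(np.radians(psi)); d=(np.array(dst)-p)*1000
    return "t%.1f tcp %s yaw %.2f turn %.2f shift %s"%(st["clock"],(p*1000).round(1),y,(y-psi+180)%360-180,np.round([c*d[0]+s*d[1],s*d[0]-c*d[1],-d[2]],1))
E
python3 - <<'E'
import pickle
from h import *
f=pickle.load(open("top0.pkl","rb"));s=pickle.load(open("side0.pkl","rb"))
for b in blocks(f,[(212,183),(168,208),(335,216),(383,195)]): print(b, None if b is None else proj(s,[*b[0],.054])*800/512)
g=cool(-.132,0); print(g,to([*g,.195],CY))
for q in [(-.119,.02,.106),(-.145,.02,.08),(.22,-.1,.073),(.204,-.1,.073),(-.174,0,.09)]: print(q,(proj(f,[*cool(*q[:2]),q[2]])[0]-[231.6,104.6])*5)
E
```

```text
(array([0.5438, 0.2416]), np.float64(0.0198), 6, np.float64(50.1)) [[365.12483739 350.48345961]]
(array([0.4453, 0.4073]), np.float64(0.0195), 6, np.float64(50.4)) [[411.23381198 401.53014896]]
(array([ 0.4201, -0.2223]), np.float64(0.0196), 6, np.float64(17.1)) [[441.96285818 267.68915954]]
(array([ 0.5022, -0.4006]), np.float64(0.0196), 6, np.float64(31.4)) [[414.32162069 244.10185892]]
[0.46209292 0.02165208] t0.1 tcp [ 254.4 -570.3  194.3] yaw 24.05 turn 26.20 shift [ 185.3 -599.3   -0.7]
(-0.119, 0.02, 0.106) [167.10842687 460.68274335]
(-0.145, 0.02, 0.08) [165.15768174 502.27337681]
(0.22, -0.1, 0.073) [346.08536568  30.61174769]
(0.204, -0.1, 0.073) [345.46695923  50.8496995 ]
(-0.174, 0, 0.09) [191.57541051 541.88480552]
```

Request:
move_arm --increments '[[[-1,0,0,0,0,0,6.55],[-1,0,0,0,0,0,6.55],[-1,0,0,0,0,0,6.55],[-1,0,0,0,0,0,6.55],[-1,7.4,-24,0,0,0,0],[-1,7.4,-24,0,0,0,0],[-1,7.4,-24,0,0,0,0],[-1,7.4,-24,0,0,0,0],[-1,7.4,-24,0,0,0,0],[-1,7.4,-24,0,0,0,0],[-1,7.4,-24,0,0,0,0],[-1,7.4,-24,0,0,0,0],[-1,7.4,-24,0,0,0,0],[-1,7.4,-24,0,0,0,0],[-1,7.4,-24,0,0,0,0],[-1,7.4,-24,0,0,0,0],[-1,7.4,-24,0,0,0,0]]]'

```text
clock: 1.52
tcp_pos: [0.3625, -0.2613, 0.1949]
ee_rot: [-180.0, 0.0, -2.2]
wrist_force: [-0.1, 0.1, 0.5]
gripper_width: 1.003
gripper_force: 0.0
```

Request:
move_arm --increments '[[[-1,7.4,-24,0,0,0,0],[-1,7.4,-24,0,0,0,0],[-1,7.4,-24,0,0,0,0],[-1,7.4,-24,0,0,0,0],[-1,7.4,-24,0,0,0,0],[-1,7.4,-24,0,0,0,0],[-1,7.4,-24,0,0,0,0],[-1,7.4,-24,0,0,0,0],[-1,7.4,-24,0,0,0,0],[-1,7.4,-24,0,0,0,0],[-1,7.4,-24,0,0,0,0],[-1,7.4,-24,0,0,0,0],[-1,0,0,0,0,0,0],[-1,0,0,0,0,0,0],[-1,0,0,0,0,0,0]]]'

```text
clock: 2.77
tcp_pos: [0.4616, 0.0214, 0.1948]
ee_rot: [180.0, 0.1, -2.1]
wrist_force: [-0.3, -0.2, 0.4]
gripper_width: 0.998
gripper_force: 0.0
```

Run:
```python
from h import *
from station import cams
g=cool(-.132,0); print(to([*g,.085],CY))
f=cams.grab_frame("side"); u,v=proj(f,[*g,.12])[0].astype(int)
a=f["pixels"][v-60:v+45,u-70:u+70,::-1]
cv2.imwrite("pics/s1.png",cv2.resize(a,(800,600),interpolation=cv2.INTER_CUBIC))
```

```text
t2.8 tcp [461.6  21.4 194.8] yaw -2.15 turn 0.00 shift [  0.5  -0.3 109.8]
```

View pics/s1.png

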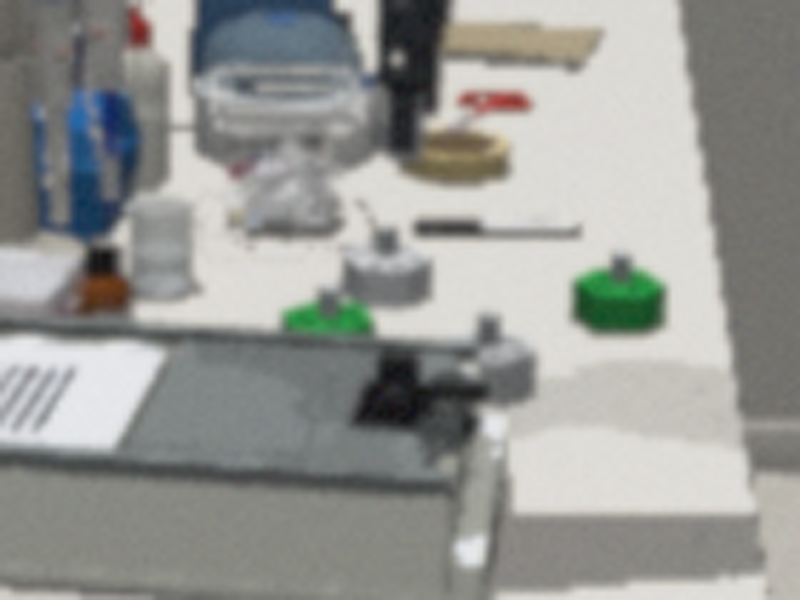

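The raised finger stands over the catch, and the tabs at (400,375) agree with my estimate to within a few mm. I'll go down with a partly closed gripper and pinch.

Request:
move_arm --increments '[[[-0.4,0.5,0,12,0,0,0],[-0.4,0.5,0,12,0,0,0],[-0.4,0.5,0,12,0,0,0],[-0.4,0.5,0,12,0,0,0],[-0.4,0.5,0,12,0,0,0],[-0.4,0.5,0,12,0,0,0],[-0.4,0,0,12,0,0,0],[-0.4,0,0,12,0,0,0],[-0.4,0,0,8,0,0,0],[-0.4,0,0,6,0,0,0],[-0.4,0,0,0,0,0,0],[-0.4,0,0,0,0,0,0]]]'

```text
clock: 3.82
tcp_pos: [0.465, 0.0215, 0.0852]
ee_rot: [180.0, 0.0, -2.2]
wrist_force: [-0.0, -0.2, 0.8]
gripper_width: 0.701
gripper_force: 0.0
```

Request:
move_arm --increments '[[[1,0,0,0,0,0,0],[1,0,0,0,0,0,0],[1,0,0,0,0,0,0],[1,0,0,0,0,0,0],[1,0,0,0,0,0,0],[1,0,0,0,0,0,0],[1,0,0,0,0,0,0],[1,0,0,0,0,0,0],[1,0,0,0,0,0,0],[1,0,0,0,0,0,0],[1,0,0,0,0,0,0],[1,0,0,0,0,0,0]]]'

```text
clock: 4.82
tcp_pos: [0.4651, 0.0218, 0.0851]
ee_rot: [-180.0, 0.0, -2.2]
wrist_force: [-0.8, -0.8, -0.0]
gripper_width: 0.001
gripper_force: 0.0
```

Run:
```python
from h import *
from station import cams
f=cams.grab_frame("side"); u,v=proj(f,[.465,.0218,.12])[0].astype(int)
a=cv2.resize(f["pixels"][v-25:v+25,u-33:u+33,::-1],(400,300),interpolation=cv2.INTER_CUBIC)
f=cams.grab_frame("top"); u,v=proj(f,[.465,.0218,.1])[0].astype(int); print(u,v)
b=cv2.resize(f["pixels"][v-25:v+25,u-33:u+33,::-1],(400,300),interpolation=cv2.INTER_CUBIC)
cv2.imwrite("pics/s2.png",np.vstack([a,b])*1)
```

```text
270 200
```

View pics/s2.png

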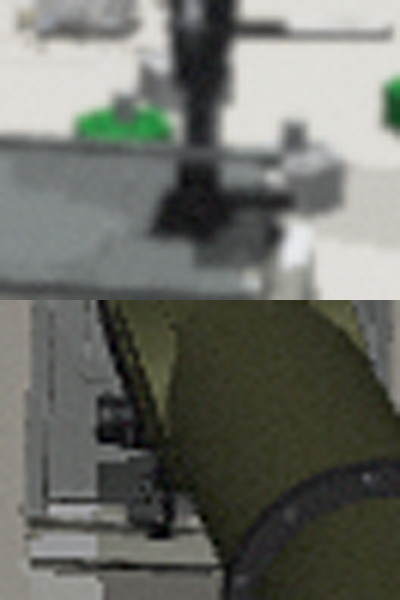

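Run:
```python
import pickle
from h import *
o=[]
for n in("side","top"):
    f=pickle.load(open(n+"0.pkl","rb")); u,v=proj(f,[.462,.0217,.093])[0].astype(int); S=16
    a=cv2.resize(np.ascontiguousarray(f["pixels"][v-18:v+19,u-12:u+13,::-1]),None,fx=S,fy=S,interpolation=cv2.INTER_CUBIC)
    a=np.clip(a*1.6,0,255).astype(np.uint8)
    for x in(-.119,-.145):
        for y in(-.024,.024):
            for z,c in((.106,(0,0,255)),(.08,(255,0,0))):
                p=(proj(f,[*cool(x,y),z])[0]-[u-12,v-18]+.5)*S; cv2.circle(a,tuple(int(q) for q in p),4,c,-1)
    o.append(a)
    print(n,u,v,proj(f,[[.4616,.0214,.2],[.4616,.0214,.106],[.48,.0214,.106]])-[u,v])
cv2.imwrite("pics/c2.png",np.hstack(o))
```

```text
side 267 184 [[  1.79399052 -30.25906204]
 [  1.04494842  -2.89122157]
 [ -4.53369614  -3.1581945 ]]
top 270 201 [[ 1.2225467  -4.60273013]
 [ 0.58152209 -0.24368535]
 [ 0.60397465 -5.37677368]]
```

View pics/c2.png

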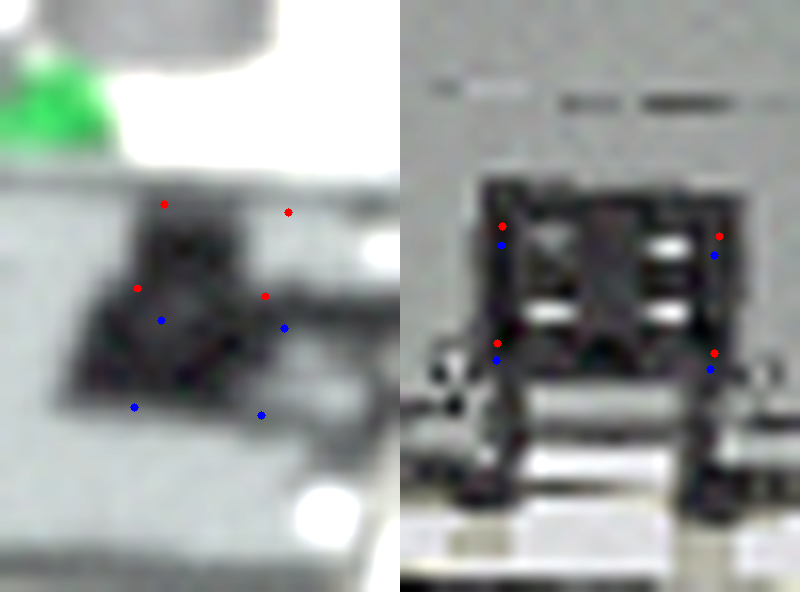

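```bash
cat >> h.py <<'E'
def crop(f,P,du,dv,S,pts=(),gain=1.6):
    u,v=proj(f,P)[0].astype(int)
    a=cv2.resize(np.ascontiguousarray(f["pixels"][v-dv:v+dv+1,u-du:u+du+1,::-1]),None,fx=S,fy=S,interpolation=cv2.INTER_CUBIC)
    a=np.clip(a*gain,0,255).astype(np.uint8)
    for q in pts:
        p=(proj(f,q)[0]-[u-du,v-dv]+.5)*S; cv2.circle(a,tuple(int(t) for t in p),3,(0,0,255),-1)
    return a
E
python3 - <<'E'
from station import cams,telemetry
import pickle
from h import *
f=cams.grab_frame("side")
s=telemetry.get_state(); print(s["tcp_pos"],s["gripper_width"],s["wrist_force"])
P=[.465,.0217,.103]
a=crop(f,P,12,18,16,[[.465,.0218,.085],[.465,.0218,.104]],2.2)
b=crop(pickle.load(open("side0.pkl","rb")),P,12,18,16,[],2.2)
cv2.imwrite("pics/c3.png",np.hstack([a,b]))
E
```

```text
[0.46506662 0.02178564 0.08507988] -0.0010291577006576965 [-0.42812246 -0.0126058   0.06736432]
```

View pics/c3.png

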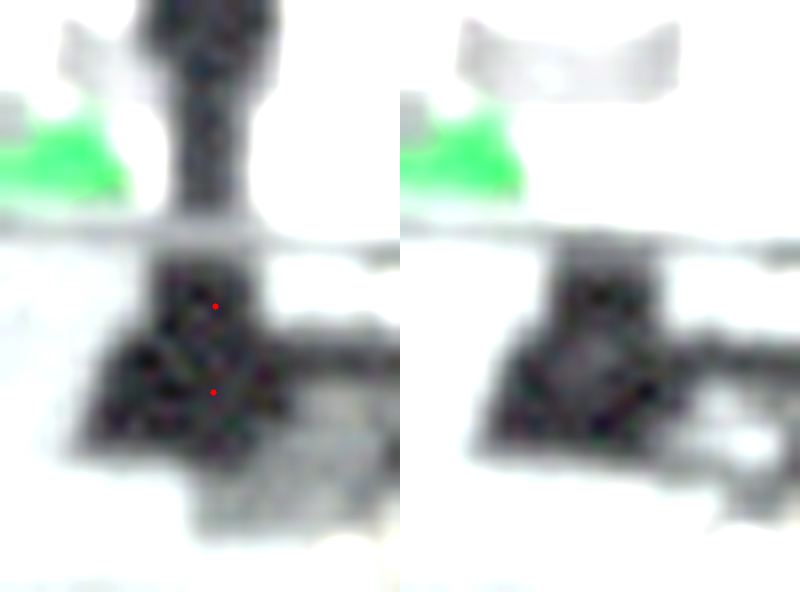

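Run:
```python
import pickle
from h import *
f=pickle.load(open("side0.pkl","rb"))
print(proj(f,[[.2544,-.5703,.194],[.2544,-.5703,.213],[.2544,-.5703,.233]])*1.5625)
u,v=proj(f,[.465,.0217,.103])[0].astype(int)
for z in(.086,):
  print((proj(f,[[*cool(-.13,y),z] for y in(-.1065,-.0926,.0926,.1065)])-[u-12,v-18]+.5)*16)
a=crop(f,[.2544,-.5703,.22],12,18,16,[[.2544,-.5703,.194],[.2544,-.5703,.213]],2.2)
from station import cams
g=cams.grab_frame("side")
b=crop(g,[.465,.0217,.14],25,37,8,[[.465,.0218,.085],[.465,.0218,.104],[.465,.0218,.158]],1)
cv2.imwrite("pics/c4.png",np.hstack([a,b[:592]]))
```

```text
[[506.79307474 182.47213131]
 [507.31941487 175.82579787]
 [507.87807305 168.77136989]]
[[270.85226427 208.43618013]
 [264.36992691 230.47827288]
 [165.9536911  565.12605134]
 [157.52671069 593.78057417]]
```

View pics/c4.png

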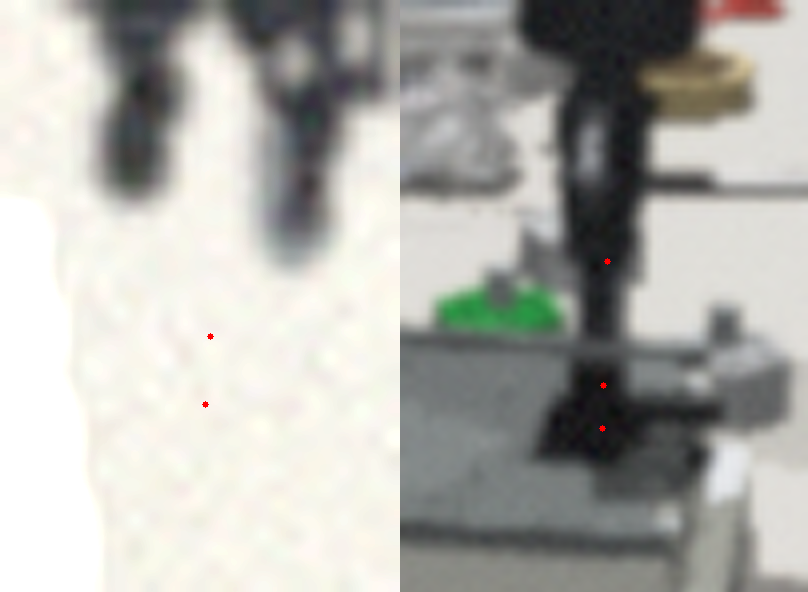

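The fingertips appear about 37 mm above where the reported TCP puts them, both in the start picture (tips at y≈230, expected about 360) and here (finger end 340, TCP dot 428). So the fingers closed above the tabs. I'll reopen, go 33 mm lower and pinch again.

Request:
move_arm --increments '[[[-0.4,0,0,0,0,0,0],[-0.4,0,0,0,0,0,0],[-0.4,0,0,0,0,0,0],[-0.4,0,0,0,0,0,0],[-0.4,0,0,0,0,0,0],[-0.4,0,0,0,0,0,0],[-0.4,0,0,0,0,0,0],[-0.4,3,0,5,0,0,0],[-0.4,0,0,5,0,0,0],[-0.4,0,0,5,0,0,0],[-0.4,0,0,5,0,0,0],[-0.4,0,0,5,0,0,0],[-0.4,0,0,4,0,0,0],[-0.4,0,0,4,0,0,0],[-0.4,0,0,0,0,0,0]]]'

```text
clock: 6.27
tcp_pos: [0.4676, 0.0217, 0.0512]
ee_rot: [180.0, 0.1, -2.1]
wrist_force: [-0.2, -0.3, 1.1]
gripper_width: 0.7
gripper_force: 0.0
```

Request:
move_arm --increments '[[[1,0,0,0,0,0,0],[1,0,0,0,0,0,0],[1,0,0,0,0,0,0],[1,0,0,0,0,0,0],[1,0,0,0,0,0,0],[1,0,0,0,0,0,0],[1,0,0,0,0,0,0],[1,0,0,0,0,0,0],[1,0,0,0,0,0,0]]]'

```text
clock: 7.02
tcp_pos: [0.4688, 0.0206, 0.0532]
ee_rot: [179.9, -0.1, -2.2]
wrist_force: [-1.4, -3.8, 10.6]
gripper_width: 0.277
gripper_force: 60.2
```

Pinched: force 60 N, and the tips are lightly touching the cover. I'll ease up 2 mm and slide back.

Request:
move_arm --increments '[[[1,0,0,-2,0,0,0],[1,2,0,0,0,0,0],[1,4,0,0,0,0,0],[1,4,0,0,0,0,0],[1,4,0,0,0,0,0],[1,0,0,0,0,0,0]]]'

```text
clock: 7.52
tcp_pos: [0.4826, 0.0203, 0.0537]
ee_rot: [180.0, 0.0, -2.2]
wrist_force: [-0.4, -5.4, -6.7]
gripper_width: 0.279
gripper_force: 61.6
```

Request:
move_arm --increments '[[[1,10,0,0,0,0,0],[1,10,0,0,0,0,0],[1,10,0,0,0,0,0],[1,10,0,0,0,0,0],[1,10,0,0,0,0,0],[1,10,0,0,0,0,0],[1,10,0,0,0,0,0],[1,10,0,0,0,0,0],[1,10,0,0,0,0,0],[1,10,0,0,0,0,0],[1,10,0,0,0,0,0],[1,10,0,0,0,0,0],[1,10,0,0,0,0,0],[1,10,0,0,0,0,0],[1,10,0,0,0,0,0],[1,10,0,0,0,0,0],[1,5,0,0,0,0,0],[1,0,0,0,0,0,0]]]'

```text
clock: 9.02
tcp_pos: [0.6483, 0.0145, 0.0537]
ee_rot: [180.0, -0.1, -2.2]
wrist_force: [2.3, -4.1, -6.0]
gripper_width: 0.276
gripper_force: 61.6
```

Request:
move_arm --increments '[[[1,4,0,0,0,0,0],[1,4,0,0,0,0,0],[1,3,0,0,0,0,0],[1,3,0,0,0,0,0],[1,0,0,0,0,0,0]]]'

```text
clock: 9.43
tcp_pos: [0.6576, 0.0141, 0.0536]
ee_rot: [179.9, 0.4, -2.1]
wrist_force: [-10.5, -3.8, 1.7]
gripper_width: 0.275
gripper_force: 62.6
```

Cover is at its back stop (189 mm travel, −10 N). Release, rise, and move toward block 1.

Request:
move_arm --increments '[[[1,-3,0,0,0,0,0],[-0.4,0,0,0,0,0,0],[-0.4,0,0,0,0,0,0],[-0.4,0,0,0,0,0,0],[-0.4,0,0,0,0,0,0],[-0.4,0,0,-5,0,0,0],[-0.4,0,0,-15,0,0,0],[-0.4,0,0,-20,0,0,0],[-0.4,0,0,-20,0,0,0],[-0.4,0,0,-20,0,0,0],[-0.4,0,0,-20,0,0,0],[-0.4,0,0,0,0,0,0]]]'

```text
clock: 10.43
tcp_pos: [0.661, 0.0158, 0.1599]
ee_rot: [-179.9, -0.5, -2.1]
wrist_force: [0.4, -0.6, 1.4]
gripper_width: 0.7
gripper_force: 0.0
```

Run:
```python
from h import *
print(to([.5438,.2416,.154],20.1))
```

```text
t10.4 tcp [661.   15.8 159.9] yaw -2.13 turn -22.23 shift [ -32.4 -252.3    5.9]
```

Request:
move_arm --increments '[[[-0.4,0,0,0,0,0,-5.55],[-0.4,0,0,0,0,0,-5.55],[-0.4,0,0,0,0,0,-5.55],[-0.4,0,0,0,0,0,-5.55],[-0.4,-2.7,-21,0,0,0,0],[-0.4,-2.7,-21,0,0,0,0],[-0.4,-2.7,-21,0,0,0,0],[-0.4,-2.7,-21,0,0,0,0],[-0.4,-2.7,-21,0,0,0,0],[-0.4,-2.7,-21,0,0,0,0],[-0.4,-2.7,-21,0,0,0,0],[-0.4,-2.7,-21,0,0,0,0],[-0.4,-2.7,-21,0,0,0,0],[-0.4,-2.7,-21,0,0,0,0],[-0.4,-2.7,-21,0,0,0,0],[-0.4,-2.7,-21,0,0,0,0],[-0.4,0,0,0,0,0,0],[-0.4,0,0,0,0,0,0]]]'

```text
clock: 11.93
tcp_pos: [0.5406, 0.2422, 0.1548]
ee_rot: [-179.9, -0.1, 20.2]
wrist_force: [-0.5, 0.2, 0.6]
gripper_width: 0.703
gripper_force: 0.0
```

Run:
```python
from h import *
from station import cams
import pickle
f=cams.grab_frame("top"); pickle.dump(f,open("top1.pkl","wb"))
s=cams.grab_frame("side"); pickle.dump(s,open("side1.pkl","wb"))
print(to([.5438,.2416,.02],20.1))
a=f["pixels"][100:240,140:326,::-1]
b=crop(s,[.5438,.2416,.09],22,37,8,[[.5438,.2416,.154],[.5438,.2416,.054],[.5438,.2416,.0]],1)
a=cv2.resize(np.ascontiguousarray(a),None,fx=2.35,fy=2.35,interpolation=cv2.INTER_CUBIC)
o=np.zeros((600,a.shape[1]+b.shape[1],3),np.uint8); o[:a.shape[0],:a.shape[1]]=a; o[:b.shape[0],a.shape[1]:]=b
cv2.imwrite("pics/d1.png",o);print(o.shape)
print(blocks(f,proj(f,[[.5438,.2416,.032],[.4453,.4073,.032],[.4201,-.2223,.032],[.5022,-.4006,.032]])))
```

```text
t12.0 tcp [541.7 239.6 154.4] yaw 20.02 turn -0.08 shift [  2.6  -1.1 134.4]
(600, 797, 3)
[(array([0.5392, 0.2654]), np.float64(0.0215), 5, np.float64(43.5)), (array([0.4453, 0.4073]), np.float64(0.0194), 6, np.float64(50.5)), (array([ 0.42  , -0.2223]), np.float64(0.0196), 6, np.float64(16.7)), (array([ 0.5022, -0.4006]), np.float64(0.0196), 6, np.float64(31.4))]
```

View pics/d1.png

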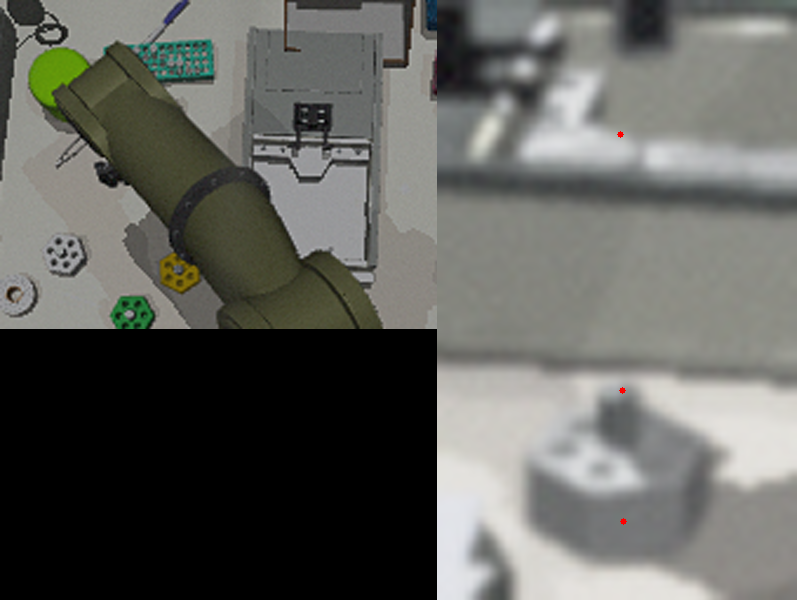

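Top crop: cover is open, with the nose visible at (313,165). Side: block 1's post is on its predicted dot, and the fingertips sit about 30 mm above the reported TCP once opening swing is allowed for. Descending on block 1.

Request:
move_arm --increments '[[[-0.4,1.5,0,15,0,0,0],[-0.4,0,0,15,0,0,0],[-0.4,0,0,15,0,0,0],[-0.4,0,0,15,0,0,0],[-0.4,0,0,15,0,0,0],[-0.4,0,0,15,0,0,0],[-0.4,0,0,15,0,0,0],[-0.4,0,0,15,0,0,0],[-0.4,0,0,10,0,0,0],[-0.4,0,0,8,0,0,0],[-0.4,0,0,6,0,0,0],[-0.4,0,0,2,0,0,0],[-0.4,0,0,0,0,0,0]]]'

```text
clock: 13.12
tcp_pos: [0.5426, 0.2405, 0.008]
ee_rot: [180.0, 0.0, 20.0]
wrist_force: [0.1, -0.6, 0.6]
gripper_width: 0.695
gripper_force: 0.0
```

Request:
move_arm --increments '[[[1,0,0,0,0,0,0],[1,0,0,0,0,0,0],[1,0,0,0,0,0,0],[1,0,0,0,0,0,0],[1,0,0,0,0,0,0],[1,0,0,0,0,0,0],[1,0,0,0,0,0,0],[1,0,0,0,0,0,0],[1,0,0,0,0,0,0]]]'

```text
clock: 13.87
tcp_pos: [0.5429, 0.2405, 0.0086]
ee_rot: [180.0, -0.0, 20.0]
wrist_force: [0.9, -1.7, 5.5]
gripper_width: 0.133
gripper_force: 58.8
```

Run:
```python
from h import *
from station import telemetry
import pickle
s=telemetry.get_state(); print(s["tcp_pos"],s["ee_rot"],s["wrist_force"],s["torque"],s["gripper_width"])
f=pickle.load(open("top1.pkl","rb"))
# well/nose view, enlarged with predicted nose corners & place origins(at floor)
P=[.53,.0217,.05]
h=.030;c=h/np.sqrt(3)
pts=[[*cool(-h,y),.048] for y in(-c,c)]+[[*cool(0,y),.048] for y in(-2*c,2*c)]+[[*cool(-.164,y),.016] for y in(-.0926,.0926)]+[[*cool(-.174,y),.09] for y in(-.035,.035)]
a=crop(f,P,36,29,10,pts,1.6)
cv2.imwrite("pics/e1.png",a)
```

```text
[0.54294547 0.24047464 0.00861325] [ 1.79975986e+02 -4.56256528e-02  2.00326721e+01] [ 0.88011472 -1.72081463  5.48092903] [-0.4013175   0.04177348  0.02690067] 0.13334594946467698
```

View pics/e1.png

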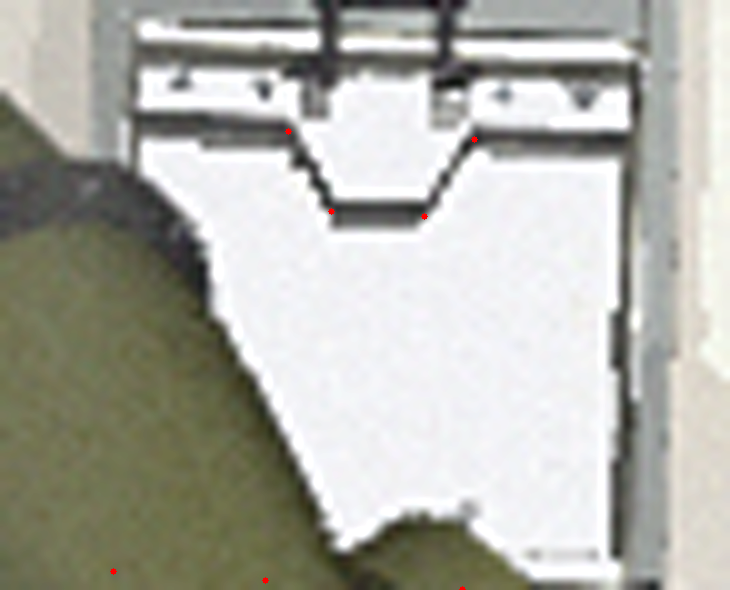

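The nose and bar edges lie about 4.7 mm further back than predicted and match sideways, so I'll correct the cooler origin to x=0.5985. Block 1 is gripped; lifting.

Request:
move_arm --increments '[[[1,0,0,-5,0,0,0],[1,0,0,-15,0,0,0],[1,0,0,-20,0,0,0],[1,0,0,-20,0,0,0],[1,0,0,-20,0,0,0],[1,0,0,-20,0,0,0],[1,0,0,-20,0,0,0],[1,0,0,0,0,0,-3.95],[1,0,0,0,0,0,-3.95],[1,0,0,0,0,0,0]]]'

```text
clock: 14.7
tcp_pos: [0.5421, 0.2407, 0.1283]
ee_rot: [-180.0, 0.0, 28.1]
wrist_force: [0.4, -0.1, -2.2]
gripper_width: 0.139
gripper_force: 58.7
```

```bash
sed -i 's/CO=np.array.*; CY/CO=np.array([.5985,.0166]); CY/' h.py
python3 - <<'E'
from h import *
print(cool(-.034,.0545), to([*cool(-.034,.0545),.129],27.85))
E
```

```text
[0.56656854 0.07233717] t14.7 tcp [542.1 240.7 128.3] yaw 28.14 turn 0.29 shift [-57.1 160.3  -0.7]
```

Request:
move_arm --increments '[[[1,-7.1,20,0,0,0,0.3],[1,-7.1,20,0,0,0,0],[1,-7.1,20,0,0,0,0],[1,-7.1,20,0,0,0,0],[1,-7.1,20,0,0,0,0],[1,-7.1,20,0,0,0,0],[1,-7.1,20,0,0,0,0],[1,-7.1,20,0,0,0,0],[1,0,0,0,0,0,0],[1,0,0,0,0,0,0],[1,0,0,0,0,0,0]]]'

```text
clock: 15.62
tcp_pos: [0.5662, 0.0734, 0.1279]
ee_rot: [-179.9, 0.0, 27.6]
wrist_force: [-0.9, -0.6, -1.3]
gripper_width: 0.133
gripper_force: 58.8
```

Run:
```python
from h import *
print(to([*cool(-.034,.0545),.03],27.85))
```

```text
t15.6 tcp [566.2  73.4 127.9] yaw 27.59 turn -0.26 shift [-0.1  1.1 97.9]
```

Request:
move_arm --increments '[[[1,0,1,15,0,0,0],[1,0,0,15,0,0,0],[1,0,0,15,0,0,0],[1,0,0,15,0,0,0],[1,0,0,12,0,0,0],[1,0,0,10,0,0,0],[1,0,0,8,0,0,0],[1,0,0,6,0,0,0],[1,0,0,2,0,0,0],[1,0,0,0,0,0,0],[1,0,0,0,0,0,0]]]'

```text
clock: 16.53
tcp_pos: [0.5673, 0.072, 0.0305]
ee_rot: [180.0, -0.0, 27.7]
wrist_force: [0.5, 0.3, -2.2]
gripper_width: 0.13
gripper_force: 58.8
```

Request:
move_arm --increments '[[[1,0,0,2,0,0,0],[1,0,0,2,0,0,0],[1,0,0,1.5,0,0,0],[1,0,0,0,0,0,0],[1,0,0,0,0,0,0]]]'

```text
clock: 16.95
tcp_pos: [0.5673, 0.0716, 0.0248]
ee_rot: [180.0, -0.0, 27.6]
wrist_force: [0.5, -0.9, -1.3]
gripper_width: 0.137
gripper_force: 59.0
```

Request:
move_arm --increments '[[[1,0,0,1.2,0,0,0],[1,1.3,0.75,0,0,0,0],[1,1.3,0.75,0,0,0,0],[1,1.3,0.75,0,0,0,0],[1,1.3,0.75,0,0,0,0],[1,1.3,0.75,0,0,0,0],[1,0,0,0,0,0,0]]]'

```text
clock: 17.53
tcp_pos: [0.569, 0.0714, 0.0253]
ee_rot: [-179.9, 0.5, 27.7]
wrist_force: [-21.2, -1.6, 32.8]
gripper_width: 0.135
gripper_force: 62.7
```

Request:
move_arm --increments '[[[1,-0.7,1.3,0,0,0,0],[1,-0.7,1.3,0,0,0,0],[1,-0.7,1.3,0,0,0,0],[1,0,0,0,0,0,0]]]'

```text
clock: 17.87
tcp_pos: [0.571, 0.0694, 0.0245]
ee_rot: [-179.8, 0.2, 27.8]
wrist_force: [-12.5, 5.1, 19.6]
gripper_width: 0.134
gripper_force: 61.4
```

Request:
move_arm --increments '[[[1,0,0,-1.5,0,0,0],[1,-0.7,1.3,0,0,0,0],[1,0.6,1.6,0,0,0,0],[1,0,0,0,0,0,0],[1,0,0,0,0,0,0]]]'

```text
clock: 18.28
tcp_pos: [0.5711, 0.0688, 0.025]
ee_rot: [-179.6, 0.3, 27.9]
wrist_force: [-13.2, 8.9, 9.9]
gripper_width: 0.131
gripper_force: 60.3
```

Request:
move_arm --increments '[[[0.3,0,0,0,0,0,0],[0.3,0,0,0,0,0,0],[0.3,0,0,0,0,0,0],[0.3,0,0,-4,0,0,0],[0.3,0,0,-10,0,0,0],[0.3,0,0,-20,0,0,0],[0.3,0,0,-20,0,0,0],[0.3,0,0,-20,0,0,0],[0.3,0,0,-20,0,0,0],[0.3,0,0,-20,0,0,0],[0.3,0,0,0,0,0,0]]]'

```text
clock: 19.2
tcp_pos: [0.5782, 0.065, 0.1438]
ee_rot: [179.9, -0.4, 27.6]
wrist_force: [1.1, 0.3, 0.9]
gripper_width: 0.351
gripper_force: 0.0
```

Run:
```python
from h import *
b=[.42,-.2223]; print(to([*b,.14],16.7+30-60),to([*b,.14],16.7+30))
```

```text
t19.2 tcp [578.2  65.  143.8] yaw 27.63 turn 40.93 shift [-87.9 315.9   3.8] t19.2 tcp [578.2  65.  143.8] yaw 27.63 turn -19.07 shift [-317.6   81.9    3.8]
```

Request:
move_arm --increments '[[[0,0,0,0,0,0,-6.36],[-0.4,0,0,0,0,0,-6.36],[-0.4,0,0,0,0,0,-6.36],[-0.4,-22.7,5.85,0,0,0,0],[-0.4,-22.7,5.85,0,0,0,0],[-0.4,-22.7,5.85,0,0,0,0],[-0.4,-22.7,5.85,0,0,0,0],[-0.4,-22.7,5.85,0,0,0,0],[-0.4,-22.7,5.85,0,0,0,0],[-0.4,-22.7,5.85,0,0,0,0],[-0.4,-22.7,5.85,0,0,0,0],[-0.4,-22.7,5.85,0,0,0,0],[-0.4,-22.7,5.85,0,0,0,0],[-0.4,-22.7,5.85,0,0,0,0],[-0.4,-22.7,5.85,0,0,0,0],[-0.4,-22.7,5.85,0,0,0,0],[-0.4,-22.7,5.85,0,0,0,0],[-0.4,0,0,0,0,0,0],[-0.4,0,0,0,0,0,0]]]'

```text
clock: 20.78
tcp_pos: [0.4169, -0.2244, 0.1391]
ee_rot: [180.0, 0.0, 46.5]
wrist_force: [0.5, 0.1, -0.6]
gripper_width: 0.7
gripper_force: 0.0
```

Run:
```python
from h import *
from station import cams
f=cams.grab_frame("top"); s=cams.grab_frame("side")
b=[.42,-.2223]; print(to([*b,.008],46.7))
for bl in blocks(f,proj(f,[[.4453,.4073,.032],[.42,-.2223,.032],[.5022,-.4006,.032]])):print(bl)
a=crop(f,[.53,.0217,.05],36,29,6,[[*cool(-.03,.052),.07]],1.6); b=crop(s,[*b,.09],22,29,8,[[.42,-.2223,.054]])
a=cv2.copyMakeBorder(a,0,472-a.shape[0],0,0,cv2.BORDER_CONSTANT)
cv2.imwrite("pics/g1.png",np.hstack([a,b]))
```

```text
t20.9 tcp [ 418.  -222.6  139.2] yaw 46.75 turn 0.05 shift [  1.6   1.3 131.2]
(array([0.4453, 0.4075]), np.float64(0.0194), 6, np.float64(50.4))
(array([ 0.3849, -0.2088]), np.float64(0.0202), 6, np.float64(11.0))
(array([ 0.4611, -0.3624]), np.float64(0.0229), 5, np.float64(27.4))
```

View pics/g1.png

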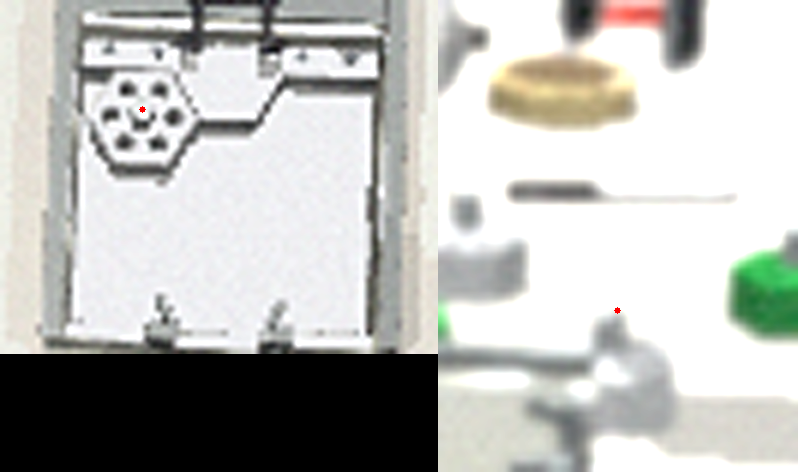

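Block 1 sits flush against bar and nose (crop 140,110), and block 3's post is under the gripper as predicted. Descend and grip.

Request:
move_arm --increments '[[[-0.4,1.5,0.8,15,0,0,0],[-0.4,0,0,15,0,0,0],[-0.4,0,0,15,0,0,0],[-0.4,0,0,15,0,0,0],[-0.4,0,0,15,0,0,0],[-0.4,0,0,15,0,0,0],[-0.4,0,0,15,0,0,0],[-0.4,0,0,10,0,0,0],[-0.4,0,0,8,0,0,0],[-0.4,0,0,6,0,0,0],[-0.4,0,0,2,0,0,0],[-0.4,0,0,0,0,0,0]]]'

```text
clock: 21.88
tcp_pos: [0.4193, -0.2223, 0.0077]
ee_rot: [-180.0, -0.0, 46.8]
wrist_force: [0.4, 0.8, 0.3]
gripper_width: 0.699
gripper_force: 0.0
```

Request:
move_arm --increments '[[[1,0,0,0,0,0,0],[1,0,0,0,0,0,0],[1,0,0,0,0,0,0],[1,0,0,0,0,0,0],[1,0,0,0,0,0,0],[1,0,0,0,0,0,0],[1,0,0,0,0,0,0],[1,0,0,0,0,0,0],[1,0,0,0,0,0,0]]]'

```text
clock: 22.63
tcp_pos: [0.4197, -0.2231, 0.0084]
ee_rot: [179.9, -0.0, 46.7]
wrist_force: [-0.4, -1.6, 6.4]
gripper_width: 0.136
gripper_force: 58.8
```

Request:
move_arm --increments '[[[1,0,0,-5,0,0,0],[1,0,0,-15,0,0,0],[1,0,0,-20,0,0,0],[1,0,0,-20,0,0,0],[1,0,0,-20,0,0,0],[1,0,0,-20,0,0,0],[1,0,0,-20,0,0,0],[1,0,0,0,0,0,6.25],[1,0,0,0,0,0,6.25],[1,0,0,0,0,0,6.35],[1,0,0,0,0,0,0]]]'

```text
clock: 23.55
tcp_pos: [0.4186, -0.2223, 0.128]
ee_rot: [-180.0, 0.0, 27.6]
wrist_force: [-0.7, 0.7, -0.8]
gripper_width: 0.131
gripper_force: 58.8
```

Run:
```python
from h import *
print(cool(-.03,-.052), to([*cool(-.034,-.0545),.129],27.85))
```

```text
[ 0.5665703  -0.03423792] t23.6 tcp [ 418.6 -222.3  128. ] yaw 27.61 turn -0.24 shift [214. -97.  -1.]
```

Request:
move_arm --increments '[[[1,17.83,-8.08,0,0,0,-0.25],[1,17.83,-8.08,0,0,0,0],[1,17.83,-8.08,0,0,0,0],[1,17.83,-8.08,0,0,0,0],[1,17.83,-8.08,0,0,0,0],[1,17.83,-8.08,0,0,0,0],[1,17.83,-8.08,0,0,0,0],[1,17.83,-8.08,0,0,0,0],[1,17.83,-8.08,0,0,0,0],[1,17.83,-8.08,0,0,0,0],[1,17.83,-8.08,0,0,0,0],[1,17.83,-8.08,0,0,0,0],[1,0,0,0,0,0,0],[1,0,0,0,0,0,0],[1,0,0,0,0,0,0]]]'

```text
clock: 24.8
tcp_pos: [0.5613, -0.0368, 0.1274]
ee_rot: [-180.0, 0.1, 28.2]
wrist_force: [0.3, 0.4, -0.8]
gripper_width: 0.135
gripper_force: 58.8
```

Run:
```python
from h import *
print(to([*cool(-.034,-.0545),.030],27.85))
```

```text
t24.8 tcp [561.3 -36.8 127.4] yaw 28.25 turn 0.40 shift [ 1.1  0.3 97.4]
```

Request:
move_arm --increments '[[[1,0,0,15,0,0,0],[1,0,0,15,0,0,0],[1,0,0,15,0,0,0],[1,0,0,15,0,0,0],[1,0,0,12,0,0,0],[1,0,0,10,0,0,0],[1,0,0,8,0,0,0],[1,0,0,6,0,0,0],[1,0,0,4,0,0,0],[1,0,0,2,0,0,0],[1,0,0,1,0,0,0],[1,0,0,0,0,0,0],[1,0,0,0,0,0,0]]]'

```text
clock: 25.88
tcp_pos: [0.5625, -0.0362, 0.0253]
ee_rot: [180.0, -0.0, 28.1]
wrist_force: [0.6, -0.1, -2.2]
gripper_width: 0.135
gripper_force: 58.8
```

Run:
```python
from h import *
print(to([*cool(-.03,-.052),.025],27.85))
```

```text
t25.9 tcp [562.5 -36.2  25.3] yaw 28.14 turn 0.29 shift [4.5 0.2 0.3]
```

Request:
move_arm --increments '[[[1,1.2,0.7,0,0,0,0.3],[1,1.2,0.7,0,0,0,0],[1,1.2,0.7,0,0,0,0],[1,1.2,0.7,0,0,0,0],[1,1.2,0.7,0,0,0,0],[1,0,0,0,0,0,0]]]'

```text
clock: 26.38
tcp_pos: [0.5669, -0.0366, 0.0246]
ee_rot: [-179.9, 0.2, 27.8]
wrist_force: [-6.0, 0.8, 3.4]
gripper_width: 0.132
gripper_force: 59.3
```

Request:
move_arm --increments '[[[1,0.7,-1.2,0,0,0,0],[1,0.7,-1.2,0,0,0,0],[1,0.7,-1.2,0,0,0,0],[1,0.5,-0.9,0,0,0,0],[1,0,0,0,0,0,0],[1,0,0,0,0,0,0]]]'

```text
clock: 26.88
tcp_pos: [0.5669, -0.0355, 0.025]
ee_rot: [179.9, 0.4, 27.7]
wrist_force: [-7.8, -9.3, 7.2]
gripper_width: 0.133
gripper_force: 59.8
```

Request:
move_arm --increments '[[[0.3,0,0,0,0,0,0],[0.3,0,0,0,0,0,0],[0.3,0,0,0,0,0,0],[0.3,0,0,-4,0,0,0],[0.3,0,0,-10,0,0,0],[0.3,0,0,-20,0,0,0],[0.3,0,0,-20,0,0,0],[0.3,0,0,-20,0,0,0],[0.3,0,0,-20,0,0,0],[0.3,0,0,-20,0,0,0],[0,0,0,0,0,0,6.6],[-0.4,0,0,0,0,0,6.6],[-0.4,0,0,0,0,0,6.6],[-0.4,0,0,0,0,0,6.6],[-0.4,0,0,0,0,0,0]]]'

```text
clock: 28.13
tcp_pos: [0.5696, -0.0309, 0.14]
ee_rot: [-180.0, -0.1, 1.2]
wrist_force: [-0.8, -0.6, -0.4]
gripper_width: 0.698
gripper_force: 0.0
```

Run:
```python
from h import *
from station import cams
f=cams.grab_frame("top")
for bl in blocks(f,proj(f,[[.4453,.4073,.032],[.5022,-.4006,.032]])):print(bl)
b=[.5022,-.4006]; print(to([*b,.14],1.4))
```

```text
(array([0.4453, 0.4073]), np.float64(0.0195), 6, np.float64(50.2))
(array([ 0.5022, -0.4006]), np.float64(0.0197), 6, np.float64(31.4))
t28.2 tcp [569.6 -30.8 139.8] yaw 1.58 turn 0.18 shift [-7.64e+01  3.68e+02 -2.00e-01]
```

Request:
move_arm --increments '[[[-0.4,-4.5,21.65,0,0,0,0],[-0.4,-4.5,21.65,0,0,0,0],[-0.4,-4.5,21.65,0,0,0,0],[-0.4,-4.5,21.65,0,0,0,0],[-0.4,-4.5,21.65,0,0,0,0],[-0.4,-4.5,21.65,0,0,0,0],[-0.4,-4.5,21.65,0,0,0,0],[-0.4,-4.5,21.65,0,0,0,0],[-0.4,-4.5,21.65,0,0,0,0],[-0.4,-4.5,21.65,0,0,0,0],[-0.4,-4.5,21.65,0,0,0,0],[-0.4,-4.5,21.65,0,0,0,0],[-0.4,-4.5,21.65,0,0,0,0],[-0.4,-4.5,21.65,0,0,0,0],[-0.4,-4.5,21.65,0,0,0,0],[-0.4,-4.5,21.65,0,0,0,0],[-0.4,-4.5,21.65,0,0,0,0],[-0.4,0,0,0,0,0,0],[-0.4,0,0,0,0,0,0],[-0.4,0,0,0,0,0,0]]]'

```text
clock: 29.85
tcp_pos: [0.5024, -0.4004, 0.139]
ee_rot: [-179.9, -0.0, 1.6]
wrist_force: [0.1, 0.2, -0.2]
gripper_width: 0.7
gripper_force: 0.0
```

Run:
```python
from h import *
from station import cams
b=[.5022,-.4006]
s=cams.grab_frame("side"); print(to([*b,.008],1.4))
import pickle
# has block 4 moved since side1? compare patch
s0=pickle.load(open("side1.pkl","rb")); u,v=proj(s,[*b,.03])[0].astype(int)
d=np.abs(s["pixels"][v-8:v+8,u-10:u+10].astype(int)-s0["pixels"][v-8:v+8,u-10:u+10]).mean(); print("diff",d)
```

```text
t29.9 tcp [ 502.6 -399.9  139.1] yaw 1.62 turn 0.22 shift [ -0.4   0.7 131.1]
diff 20.216666666666665
```

Run:
```python
from h import *
from station import cams
import pickle
b=[.5022,-.4006]; s=cams.grab_frame("side"); s0=pickle.load(open("side1.pkl","rb"))
u,v=proj(s,[*b,.03])[0].astype(int)
for du in (0,):
  T=cv2.cvtColor(s0["pixels"],cv2.COLOR_RGB2GRAY)[v-6:v+9,u-10:u+11]; I=cv2.cvtColor(s["pixels"],cv2.COLOR_RGB2GRAY)[v-20:v+23,u-26:u+27]
r=cv2.matchTemplate(I,T,cv2.TM_CCOEFF_NORMED); print(cv2.minMaxLoc(r), "expect (16,14)", r[14,16])
```

```text
(-0.45762908458709717, 0.8333370089530945, (0, 10), (16, 14)) expect (16,14) 0.833337
```

Block 4 is where it was; only shading changed. Descend and grip.

Request:
move_arm --increments '[[[-0.4,0,0.4,15,0,0,0],[-0.4,0,0,15,0,0,0],[-0.4,0,0,15,0,0,0],[-0.4,0,0,15,0,0,0],[-0.4,0,0,15,0,0,0],[-0.4,0,0,15,0,0,0],[-0.4,0,0,15,0,0,0],[-0.4,0,0,10,0,0,0],[-0.4,0,0,8,0,0,0],[-0.4,0,0,6,0,0,0],[-0.4,0,0,2,0,0,0],[-0.4,0,0,0,0,0,0]]]'

```text
clock: 30.95
tcp_pos: [0.5021, -0.4015, 0.0078]
ee_rot: [-180.0, 0.0, 1.5]
wrist_force: [-0.0, 0.9, 0.1]
gripper_width: 0.698
gripper_force: 0.0
```

Request:
move_arm --increments '[[[1,0,0,0,0,0,0],[1,0,0,0,0,0,0],[1,0,0,0,0,0,0],[1,0,0,0,0,0,0],[1,0,0,0,0,0,0],[1,0,0,0,0,0,0],[1,0,0,0,0,0,0],[1,0,0,0,0,0,0],[1,0,0,0,0,0,0]]]'

```text
clock: 31.7
tcp_pos: [0.5023, -0.4014, 0.0084]
ee_rot: [180.0, -0.0, 1.4]
wrist_force: [-1.0, 2.5, 5.5]
gripper_width: 0.137
gripper_force: 58.9
```

Request:
move_arm --increments '[[[1,0,0,-5,0,0,0],[1,0,0,-15,0,0,0],[1,0,0,-20,0,0,0],[1,0,0,-20,0,0,0],[1,0,0,-20,0,0,0],[1,0,0,-20,0,0,0],[1,0,0,-20,0,0,0],[1,0,0,0,0,0,-6.6],[1,0,0,0,0,0,-6.6],[1,0,0,0,0,0,-6.6],[1,0,0,0,0,0,-6.6],[1,0,0,0,0,0,0]]]'

```text
clock: 32.7
tcp_pos: [0.5014, -0.402, 0.1274]
ee_rot: [-180.0, 0.0, 28.1]
wrist_force: [-0.1, 0.2, -2.0]
gripper_width: 0.135
gripper_force: 58.7
```

Run:
```python
from h import *
print(cool(-.06,0), to([*cool(-.067,0),.129],27.85))
```

```text
[0.53854224 0.01885095] t32.7 tcp [ 501.4 -402.   127.4] yaw 28.09 turn 0.24 shift [ 223.4 -358.2   -1.6]
```

Request:
move_arm --increments '[[[1,13.14,-21,0,0,0,0.2],[1,13.14,-21,0,0,0,0],[1,13.14,-21,0,0,0,0],[1,13.14,-21,0,0,0,0],[1,13.14,-21,0,0,0,0],[1,13.14,-21,0,0,0,0],[1,13.14,-21,0,0,0,0],[1,13.14,-21,0,0,0,0],[1,13.14,-21,0,0,0,0],[1,13.14,-21,0,0,0,0],[1,13.14,-21,0,0,0,0],[1,13.14,-21,0,0,0,0],[1,13.14,-21,0,0,0,0],[1,13.14,-21,0,0,0,0],[1,13.14,-21,0,0,0,0],[1,13.14,-21,0,0,0,0],[1,13.14,-21,0,0,0,0],[1,0,0,0,0,0,0],[1,0,0,0,0,0,0],[1,0,0,0,0,0,0]]]'

```text
clock: 34.37
tcp_pos: [0.5341, 0.0175, 0.1277]
ee_rot: [180.0, 0.0, 27.5]
wrist_force: [-1.5, -1.1, -1.6]
gripper_width: 0.135
gripper_force: 58.9
```

```bash
sed -i 's/CO=np.array.*; CY/CO=np.array([.599,.0155]); CY/' h.py
python3 - <<'E'
from h import *
from station import cams
import pickle
print(to([*cool(-.067,0),.026],27.85))
f=cams.grab_frame("top"); print(blocks(f,proj(f,[[.4453,.4073,.032]])))
E
```

```text
t34.4 tcp [534.1  17.5 127.7] yaw 27.49 turn -0.36 shift [ -1.6  -1.4 101.7]
[(array([0.4453, 0.4073]), np.float64(0.0195), 6, np.float64(50.2))]
```

Request:
move_arm --increments '[[[1,-1.6,-1.4,15,0,0,0],[1,0,0,15,0,0,0],[1,0,0,15,0,0,0],[1,0,0,15,0,0,0],[1,0,0,15,0,0,0],[1,0,0,10,0,0,0],[1,0,0,8,0,0,0],[1,0,0,5,0,0,0],[1,0,0,3,0,0,0],[1,0,0,1,0,0,0],[1,0,0,0.5,0,0,0],[1,0,0,0,0,0,0],[1,0,0,0,0,0,0]]]'

```text
clock: 35.5
tcp_pos: [0.5326, 0.0188, 0.0259]
ee_rot: [180.0, -0.0, 27.6]
wrist_force: [-0.1, -0.1, -1.6]
gripper_width: 0.132
gripper_force: 58.8
```

Request:
move_arm --increments '[[[1,1.2,0.7,0,0,0,0],[1,1.2,0.7,0,0,0,0],[1,1.2,0.7,0,0,0,0],[1,1.2,0.7,0,0,0,0],[1,1.2,0.7,0,0,0,0],[1,0,0,0,0,0,0]]]'

```text
clock: 36.0
tcp_pos: [0.5392, 0.0184, 0.0253]
ee_rot: [-180.0, 0.0, 27.6]
wrist_force: [0.0, 0.5, -1.6]
gripper_width: 0.134
gripper_force: 58.9
```

Run:
```python
from h import *
print(to([*cool(-.06,0),.025],27.85))
```

```text
t36.0 tcp [539.2  18.4  25.3] yaw 27.63 turn -0.22 shift [-0.4  0.5  0.3]
```

Request:
move_arm --increments '[[[1,0,0,0.6,0,0,0],[1,1.2,0.7,0,0,0,0],[1,1.2,0.7,0,0,0,0],[1,0,0,0,0,0,0],[1,0,0,0,0,0,0]]]'

```text
clock: 36.42
tcp_pos: [0.5393, 0.0184, 0.0247]
ee_rot: [-179.9, 0.3, 27.7]
wrist_force: [-7.1, 0.4, 5.4]
gripper_width: 0.137
gripper_force: 59.8
```

Request:
move_arm --increments '[[[1,1.2,0.7,0,0,0,0],[1,0,0,0,0,0,0],[0.3,0,0,0,0,0,0],[0.3,0,0,0,0,0,0],[0.3,0,0,0,0,0,0],[0.3,0,0,-4,0,0,0],[0.3,0,0,-10,0,0,0],[0.3,0,0,-20,0,0,0],[0.3,0,0,-20,0,0,0],[0.3,0,0,-20,0,0,0],[0.3,0,0,-20,0,0,0],[0.3,0,0,-20,0,0,0],[0,0,0,0,0,0,3.75],[-0.4,0,0,0,0,0,3.75],[-0.4,0,0,0,0,0,0]]]'

```text
clock: 37.67
tcp_pos: [0.5439, 0.0183, 0.1403]
ee_rot: [180.0, -0.1, 20.0]
wrist_force: [0.8, -0.4, -0.5]
gripper_width: 0.696
gripper_force: 0.0
```

Run:
```python
from h import *
print(to([.4453,.4073,.14],20.2))
```

```text
t37.7 tcp [543.9  18.3 140.3] yaw 19.96 turn -0.24 shift [ 4.180e+01 -3.991e+02  3.000e-01]
```

Request:
move_arm --increments '[[[-0.4,2.32,-22.17,0,0,0,-0.2],[-0.4,2.32,-22.17,0,0,0,0],[-0.4,2.32,-22.17,0,0,0,0],[-0.4,2.32,-22.17,0,0,0,0],[-0.4,2.32,-22.17,0,0,0,0],[-0.4,2.32,-22.17,0,0,0,0],[-0.4,2.32,-22.17,0,0,0,0],[-0.4,2.32,-22.17,0,0,0,0],[-0.4,2.32,-22.17,0,0,0,0],[-0.4,2.32,-22.17,0,0,0,0],[-0.4,2.32,-22.17,0,0,0,0],[-0.4,2.32,-22.17,0,0,0,0],[-0.4,2.32,-22.17,0,0,0,0],[-0.4,2.32,-22.17,0,0,0,0],[-0.4,2.32,-22.17,0,0,0,0],[-0.4,2.32,-22.17,0,0,0,0],[-0.4,2.32,-22.17,0,0,0,0],[-0.4,2.32,-22.17,0,0,0,0],[-0.4,0,0,0,0,0,0],[-0.4,0,0,0,0,0,0]]]'

```text
clock: 39.33
tcp_pos: [0.4429, 0.4084, 0.1389]
ee_rot: [-180.0, 0.0, 20.6]
wrist_force: [0.6, -0.7, -0.5]
gripper_width: 0.697
gripper_force: 0.0
```

Run:
```python
from h import *
from station import cams
import pickle
b=[.4453,.4073]; s=cams.grab_frame("side"); s0=pickle.load(open("side1.pkl","rb")); f=cams.grab_frame("top")
print(to([*b,.008],20.2))
u,v=proj(s,[*b,.03])[0].astype(int)
G=lambda x:cv2.cvtColor(x["pixels"],cv2.COLOR_RGB2GRAY)
r=cv2.matchTemplate(G(s)[v-20:v+23,u-26:u+27],G(s0)[v-6:v+9,u-10:u+11],cv2.TM_CCOEFF_NORMED); print(cv2.minMaxLoc(r),r[14,16])
a=crop(f,[.53,.0217,.05],36,29,6); t=cv2.resize(f["pixels"][60:270,100:440,::-1],None,fx=2.35,fy=2.35)[:,:360+0]
cv2.imwrite("pics/k1.png",a)
```

```text
t39.4 tcp [444.3 406.  138.8] yaw 20.36 turn 0.16 shift [  1.3  -0.9 130.8]
(-0.5964998006820679, 0.6619276404380798, (14, 23), (16, 14)) 0.66192764
```

View pics/k1.png

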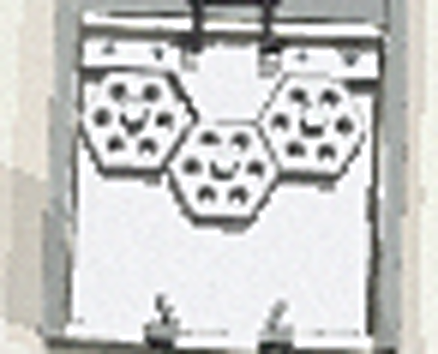

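```bash
sed -i 's/def blocks(f,seeds):/def blocks(f,seeds,zt=.032):/; s/+v-14\],.032)/+v-14],zt)/' h.py
cat >> h.py <<'E'
def seated(f,places):
    for x,y in places:
        b=blocks(f,proj(f,[*cool(x,y),.048]),.048)[0]
        if b is None: print("none"); continue
        c,s=np.cos(np.radians(CY)),np.sin(np.radians(CY)); d=b[0]-CO
        print((x,y),"at",np.round([c*d[0]+s*d[1],-s*d[0]+c*d[1]],4),b[1:3],"yaw",round((b[3]-CY+30)%60-30,1))
E
python3 - <<'E'
from h import *
from station import cams
for _ in range(2): seated(cams.grab_frame("top"),[(-.03,.052),(-.03,-.052),(-.06,0)])
E
```

```text
(-0.03, 0.052) at [-0.0315  0.0597] (np.float64(0.0193), 6) yaw -0.1
(-0.03, -0.052) at [-0.0296 -0.0516] (np.float64(0.0195), 6) yaw -1.6
(-0.06, 0) at [-0.0592  0.002 ] (np.float64(0.0199), 6) yaw 0.4
(-0.03, 0.052) at [-0.0315  0.0595] (np.float64(0.0193), 6) yaw 0.2
(-0.03, -0.052) at [-0.0296 -0.0516] (np.float64(0.0195), 6) yaw -1.6
(-0.06, 0) at [-0.0592  0.002 ] (np.float64(0.0199), 6) yaw 0.8
```

k1: blocks 2 and 3 of the well look right, but the measurement puts block 1 at y≈+59 mm, against the left wall. It was probably knocked after I placed it. I'll fix that first.

Run:
```python
from h import *
print(cool(-.0315,.0596),to([*cool(-.0315,.059),.14],27.85))
```

```text
[0.56975811 0.07623979] t39.5 tcp [444.7 405.6 138.8] yaw 20.27 turn -7.58 shift [-43.6 350.1  -1.2]
```

Request:
move_arm --increments '[[[-0.4,0,0,0,0,0,-3.8],[-0.4,0,0,0,0,0,-3.8],[-0.4,-2.73,21.9,0,0,0,0],[-0.4,-2.73,21.9,0,0,0,0],[-0.4,-2.73,21.9,0,0,0,0],[-0.4,-2.73,21.9,0,0,0,0],[-0.4,-2.73,21.9,0,0,0,0],[-0.4,-2.73,21.9,0,0,0,0],[-0.4,-2.73,21.9,0,0,0,0],[0.4,-2.73,21.9,0,0,0,0],[0.4,-2.73,21.9,0,0,0,0],[0.4,-2.73,21.9,0,0,0,0],[0.4,-2.73,21.9,0,0,0,0],[0.4,-2.73,21.9,0,0,0,0],[0.4,-2.73,21.9,0,0,0,0],[0.4,-2.73,21.9,0,0,0,0],[0.4,-2.73,21.9,0,0,0,0],[0.4,-2.73,21.9,0,0,0,0],[0.4,0,0,0,0,0,0],[0.4,0,0,0,0,0,0]]]'

```text
clock: 41.2
tcp_pos: [0.5697, 0.0742, 0.1387]
ee_rot: [180.0, 0.0, 27.7]
wrist_force: [0.1, 0.7, -0.4]
gripper_width: 0.299
gripper_force: 0.0
```

Run:
```python
from h import *
print(to([*cool(-.0315,.059),.025],27.85))
```

```text
t41.2 tcp [569.7  74.2 138.7] yaw 27.68 turn -0.17 shift [  0.7  -1.3 113.7]
```

Request:
move_arm --increments '[[[0.4,0.5,-0.6,15,0,0,0],[0.4,0,0,15,0,0,0],[0.4,0,0,15,0,0,0],[0.4,0,0,15,0,0,0],[0.4,0,0,12,0,0,0],[0.4,0,0,10,0,0,0],[0.4,0,0,8,0,0,0],[0.4,0,0,4,0,0,0],[0.4,0,0,0,0,0,0],[0.4,0,0,0,0,0,0]]]'

```text
clock: 42.03
tcp_pos: [0.5697, 0.078, 0.0451]
ee_rot: [-180.0, -0.0, 27.9]
wrist_force: [0.6, 0.3, -0.2]
gripper_width: 0.297
gripper_force: 0.0
```

Request:
move_arm --increments '[[[0.4,0,0,3,0,0,0],[0.4,0,0,3,0,0,0],[0.4,0,0,0,0,0,0]]]'

```text
clock: 42.28
tcp_pos: [0.5696, 0.0776, 0.0386]
ee_rot: [180.0, 0.0, 27.9]
wrist_force: [-0.1, -0.5, -0.7]
gripper_width: 0.3
gripper_force: 0.0
```

Request:
move_arm --increments '[[[0.4,-0.7,1.3,0,0,0,0],[0.4,0,0,4,0,0,0],[0.4,0,0,4,0,0,0],[0.4,0,0,4,0,0,0],[0.4,0,0,0,0,0,0],[0.4,0,0,0,0,0,0]]]'

```text
clock: 42.78
tcp_pos: [0.5693, 0.0763, 0.0264]
ee_rot: [-180.0, 0.0, 27.9]
wrist_force: [-0.3, -0.2, 0.2]
gripper_width: 0.303
gripper_force: 0.0
```

Request:
move_arm --increments '[[[1,0,0,0,0,0,0],[1,0,0,0,0,0,0],[1,0,0,0,0,0,0],[1,0,0,0,0,0,0],[1,0,0,0,0,0,0],[1,0,0,0,0,0,0]]]'

```text
clock: 43.28
tcp_pos: [0.5699, 0.0756, 0.027]
ee_rot: [179.9, -0.0, 27.9]
wrist_force: [1.3, -3.4, 2.8]
gripper_width: 0.132
gripper_force: 58.8
```

Request:
move_arm --increments '[[[1,-0.7,1.2,0,0,0,0],[1,-0.7,1.2,0,0,0,0],[1,-0.7,1.2,0,0,0,0],[1,-0.7,1.2,0,0,0,0],[1,-0.7,1.2,0,0,0,0],[1,0,0,0,0,0,0]]]'

```text
clock: 43.78
tcp_pos: [0.5694, 0.0703, 0.0269]
ee_rot: [-179.9, -0.1, 28.0]
wrist_force: [0.1, 4.9, 2.5]
gripper_width: 0.133
gripper_force: 59.1
```

Request:
move_arm --increments '[[[1,1.2,0.7,0,0,0,0],[1,1.2,0.7,0,0,0,0],[1,-0.7,1.2,0,0,0,0],[1,-0.7,1.2,0,0,0,0],[1,0,0,0,0,0,0]]]'

```text
clock: 44.2
tcp_pos: [0.5708, 0.0684, 0.0271]
ee_rot: [-179.9, 0.0, 28.0]
wrist_force: [-4.2, 7.2, 7.3]
gripper_width: 0.131
gripper_force: 59.7
```

Request:
move_arm --increments '[[[0.35,0,0,0,0,0,0],[0.35,0,0,0,0,0,0],[0.35,0,0,0,0,0,0],[0.35,0,0,-4,0,0,0],[0.35,0,0,-10,0,0,0],[0.35,0,0,-20,0,0,0],[0.35,0,0,-20,0,0,0],[0.35,0,0,-20,0,0,0],[0.35,0,0,-20,0,0,0],[0.35,0,0,-20,0,0,0],[0,0,0,0,0,0,3.8],[-0.4,0,0,0,0,0,3.8],[-0.4,0,0,0,0,0,0],[-0.4,0,0,0,0,0,0]]]'

```text
clock: 45.37
tcp_pos: [0.572, 0.0662, 0.1415]
ee_rot: [180.0, -0.0, 20.4]
wrist_force: [-0.3, -0.5, -0.3]
gripper_width: 0.697
gripper_force: 0.0
```

Run:
```python
from h import *
print(to([.4453,.4073,.14],20.2))
```

```text
t45.4 tcp [572.   66.2 141.5] yaw 20.43 turn 0.23 shift [  -1.1 -363.9    1.5]
```

Request:
move_arm --increments '[[[-0.4,0,-22.7,0,0,0,0],[-0.4,0,-22.7,0,0,0,0],[-0.4,0,-22.7,0,0,0,0],[-0.4,0,-22.7,0,0,0,0],[-0.4,0,-22.7,0,0,0,0],[-0.4,0,-22.7,0,0,0,0],[-0.4,0,-22.7,0,0,0,0],[-0.4,0,-22.7,0,0,0,0],[-0.4,0,-22.7,0,0,0,0],[-0.4,0,-22.7,0,0,0,0],[-0.4,0,-22.7,0,0,0,0],[-0.4,0,-22.7,0,0,0,0],[-0.4,0,-22.7,0,0,0,0],[-0.4,0,-22.7,0,0,0,0],[-0.4,0,-22.7,0,0,0,0],[-0.4,0,-22.7,0,0,0,0],[-0.4,0,0,0,0,0,0],[-0.4,0,0,0,0,0,0]]]'

```text
clock: 46.87
tcp_pos: [0.4446, 0.4083, 0.1407]
ee_rot: [-180.0, 0.0, 20.6]
wrist_force: [0.4, -0.2, 0.0]
gripper_width: 0.698
gripper_force: 0.0
```

Run:
```python
from h import *
from station import cams
import pickle
b=[.4453,.4073]; s=cams.grab_frame("side"); s0=pickle.load(open("side1.pkl","rb")); f=cams.grab_frame("top")
seated(f,[(-.03,.052),(-.03,-.052),(-.06,0)])
print(to([*b,.008],20.2))
u,v=proj(s,[*b,.03])[0].astype(int)
G=lambda x:cv2.cvtColor(x["pixels"],cv2.COLOR_RGB2GRAY)
r=cv2.matchTemplate(G(s)[v-20:v+23,u-26:u+27],G(s0)[v-6:v+9,u-10:u+11],cv2.TM_CCOEFF_NORMED); print(cv2.minMaxLoc(r),r[14,16])
```

```text
(-0.03, 0.052) at [-0.0309  0.0532] (np.float64(0.0193), 6) yaw -0.8
(-0.03, -0.052) at [-0.0296 -0.0516] (np.float64(0.0195), 6) yaw -1.2
(-0.06, 0) at [-0.0593 -0.0003] (np.float64(0.0198), 6) yaw -1.2
t47.0 tcp [446.2 406.  140.6] yaw 20.37 turn 0.17 shift [ -0.4  -1.5 132.6]
(-0.5966069102287292, 0.647235631942749, (14, 23), (16, 14)) 0.64723563
```

Request:
move_arm --increments '[[[-0.4,0,-0.5,15,0,0,0],[-0.4,0,0,15,0,0,0],[-0.4,0,0,15,0,0,0],[-0.4,0,0,15,0,0,0],[-0.4,0,0,15,0,0,0],[-0.4,0,0,15,0,0,0],[-0.4,0,0,15,0,0,0],[-0.4,0,0,11,0,0,0],[-0.4,0,0,8,0,0,0],[-0.4,0,0,6,0,0,0],[-0.4,0,0,2,0,0,0],[-0.4,0,0,0,0,0,0]]]'

```text
clock: 47.97
tcp_pos: [0.4457, 0.4073, 0.0086]
ee_rot: [180.0, 0.0, 20.3]
wrist_force: [-0.9, -0.3, -0.4]
gripper_width: 0.699
gripper_force: 0.0
```

Request:
move_arm --increments '[[[1,0,0,0,0,0,0],[1,0,0,0,0,0,0],[1,0,0,0,0,0,0],[1,0,0,0,0,0,0],[1,0,0,0,0,0,0],[1,0,0,0,0,0,0],[1,0,0,0,0,0,0],[1,0,0,0,0,0,0],[1,0,0,0,0,0,0]]]'

```text
clock: 48.72
tcp_pos: [0.4461, 0.4072, 0.0092]
ee_rot: [180.0, -0.0, 20.3]
wrist_force: [0.3, -2.6, 6.8]
gripper_width: 0.135
gripper_force: 58.9
```

Request:
move_arm --increments '[[[1,0,0,-5,0,0,0],[1,0,0,-15,0,0,0],[1,0,0,-20,0,0,0],[1,0,0,-20,0,0,0],[1,0,0,-20,0,0,0],[1,0,0,-20,0,0,0],[1,0,0,-20,0,0,0],[1,0,0,0,0,0,-3.7],[1,0,0,0,0,0,-3.6],[1,0,0,0,0,0,0],[1,0,0,0,0,0,0]]]'

```text
clock: 49.63
tcp_pos: [0.4451, 0.4074, 0.1285]
ee_rot: [-180.0, 0.1, 27.5]
wrist_force: [-0.2, 0.3, -2.0]
gripper_width: 0.13
gripper_force: 58.7
```

```bash
sed -i 's/CY=-2.15/CY=-2.5/' h.py
python3 - <<'E'
from h import *
print(cool(-.09,.052), to([*cool(-.096,.0535),.129],27.5))
E
```

```text
[0.51135387 0.07137625] t49.6 tcp [445.1 407.4 128.5] yaw 27.55 turn 0.05 shift [-100.9  324.3   -0.5]
```

Request:
move_arm --increments '[[[1,-6.73,21.6,0,0,0,0],[1,-6.73,21.6,0,0,0,0],[1,-6.73,21.6,0,0,0,0],[1,-6.73,21.6,0,0,0,0],[1,-6.73,21.6,0,0,0,0],[1,-6.73,21.6,0,0,0,0],[1,-6.73,21.6,0,0,0,0],[1,-6.73,21.6,0,0,0,0],[1,-6.73,21.6,0,0,0,0],[1,-6.73,21.6,0,0,0,0],[1,-6.73,21.6,0,0,0,0],[1,-6.73,21.6,0,0,0,0],[1,-6.73,21.6,0,0,0,0],[1,-6.73,21.6,0,0,0,0],[1,-6.73,21.6,0,0,0,0],[1,0,0,0,0,0,0],[1,0,0,0,0,0,0],[1,0,0,0,0,0,0]]]'

```text
clock: 51.13
tcp_pos: [0.5062, 0.0743, 0.1287]
ee_rot: [-179.9, -0.0, 27.6]
wrist_force: [0.7, 0.1, -1.6]
gripper_width: 0.132
gripper_force: 58.8
```

Run:
```python
from h import *
print(to([*cool(-.096,.0535),.026],27.5))
```

```text
t51.1 tcp [506.2  74.3 128.7] yaw 27.58 turn 0.08 shift [ -1.2   0.7 102.7]
```

Request:
move_arm --increments '[[[1,-0.8,0.7,15,0,0,0],[1,0,0,15,0,0,0],[1,0,0,15,0,0,0],[1,0,0,15,0,0,0],[1,0,0,15,0,0,0],[1,0,0,10,0,0,0],[1,0,0,8,0,0,0],[1,0,0,5,0,0,0],[1,0,0,3,0,0,0],[1,0,0,1.5,0,0,0],[1,0,0,0.5,0,0,0],[1,0,0,0,0,0,0],[1,0,0,0,0,0,0]]]'

```text
clock: 52.22
tcp_pos: [0.5064, 0.0726, 0.0262]
ee_rot: [180.0, -0.0, 27.6]
wrist_force: [0.2, 0.4, -2.4]
gripper_width: 0.132
gripper_force: 58.8
```

Run:
```python
from h import *
print(to([*cool(-.09,.052),.025],27.5))
```

```text
t52.2 tcp [506.4  72.6  26.2] yaw 27.62 turn 0.12 shift [3.8 3.4 1.2]
```

Request:
move_arm --increments '[[[1,0,0,0.6,0,0,0],[1,1.2,0.7,0,0,0,0],[1,1.2,0.7,0,0,0,0],[1,1.2,0.7,0,0,0,0],[1,1.2,0.7,0,0,0,0],[1,1.2,0.7,0,0,0,0],[1,0,0,0,0,0,0],[1,0,0,0,0,0,0]]]'

```text
clock: 52.88
tcp_pos: [0.5109, 0.072, 0.0252]
ee_rot: [-180.0, 0.2, 27.7]
wrist_force: [-7.4, -0.9, 8.4]
gripper_width: 0.135
gripper_force: 59.8
```

Request:
move_arm --increments '[[[1,-0.7,1.2,0,0,0,0],[1,-0.7,1.2,0,0,0,0],[1,-0.5,0.9,0,0,0,0],[1,0,0,0,0,0,0],[1,0,0,0,0,0,0]]]'

```text
clock: 53.3
tcp_pos: [0.5114, 0.0704, 0.025]
ee_rot: [-179.8, 0.1, 27.7]
wrist_force: [-5.0, 6.3, 0.6]
gripper_width: 0.134
gripper_force: 59.2
```

Request:
move_arm --increments '[[[1,1.2,0.7,0,0,0,0],[1,-0.7,1.2,0,0,0,0],[1,0,0,0,0,0,0],[0.35,0,0,0,0,0,0],[0.35,0,0,0,0,0,0],[0.35,0,0,0,0,0,0],[0.35,0,0,-4,0,0,0],[0.35,0,0,-10,0,0,0],[0.35,0,0,-20,0,0,0],[0.35,0,0,-20,0,0,0],[0.35,0,0,-20,0,0,0],[0.35,0,0,-20,0,0,0],[0.35,0,0,-20,0,0,0],[0.35,0,0,0,0,0,6.0],[0.35,0,0,0,0,0,6.0],[0.35,0,0,0,0,0,6.0],[0.35,0,0,0,0,0,6.0],[0.35,0,0,0,0,0,6.0],[0.35,0,0,0,0,0,0]]]'

```text
clock: 54.88
tcp_pos: [0.5145, 0.067, 0.1403]
ee_rot: [-180.0, -0.1, -2.6]
wrist_force: [0.5, 0.3, -0.1]
gripper_width: 0.325
gripper_force: 0.0
```

Request:
move_arm --increments '[[[-0.4,0,-22,0,0,0,0],[-0.4,0,-22,0,0,0,0],[-0.4,0,-22,0,0,0,0],[-0.4,0,-22,0,0,0,0],[-0.4,0,-22,0,0,0,0],[-0.4,0,-22,0,0,0,0],[-0.4,0,-22,0,0,0,0],[-0.4,0,-22,0,0,0,0],[-0.4,0,-22,0,0,0,0],[-0.4,0,-22,0,0,0,0],[-0.4,0,0,0,0,0,0],[-0.4,0,0,0,0,0,0]]]'

```text
clock: 55.88
tcp_pos: [0.5229, 0.2883, 0.1396]
ee_rot: [-179.9, 0.0, -2.1]
wrist_force: [-0.0, 0.5, 0.6]
gripper_width: 0.702
gripper_force: 0.0
```

Run:
```python
from h import *
from station import cams
f=cams.grab_frame("top")
seated(f,[(-.03,.052),(-.03,-.052),(-.06,0),(-.09,.052)])
cv2.imwrite("pics/m1.png",crop(f,[.53,.0217,.05],36,29,10))
print(to([*cool(.058,0),.16],CY))
```

```text
(-0.03, 0.052) at [-0.0303  0.0525] (np.float64(0.0196), 6) yaw -0.2
(-0.03, -0.052) at [-0.029  -0.0522] (np.float64(0.0197), 6) yaw -0.8
(-0.06, 0) at [-0.0592 -0.001 ] (np.float64(0.0198), 6) yaw -0.2
(-0.09, 0.052) at [-0.0753  0.0827] (np.float64(0.0212), 7) yaw 8.0
t55.9 tcp [523.3 286.6 139.4] yaw -2.21 turn 0.29 shift [145.5 267.6 -20.6]
```

View pics/m1.png

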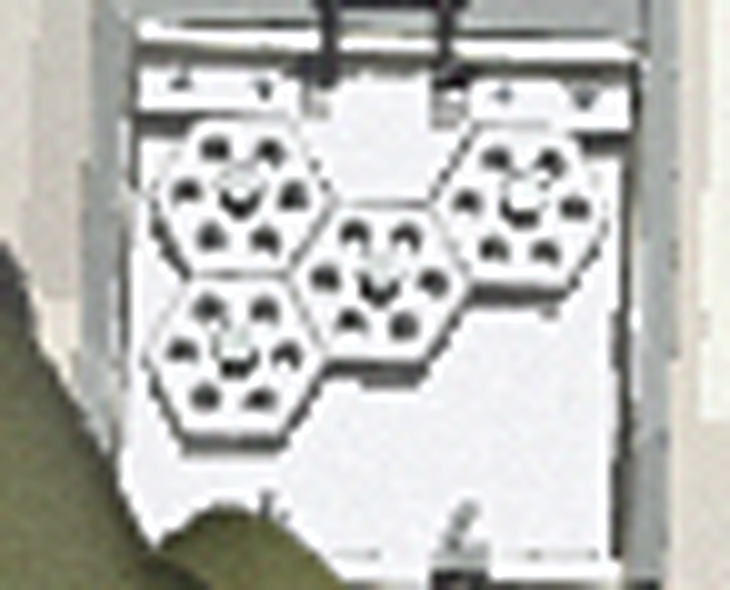

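m1: four blocks tightly packed in places 1, 2, 3 and 4. Now back to the catch.

Request:
move_arm --increments '[[[-0.4,10.24,19.08,0,0,0,0],[-0.4,10.24,19.08,0,0,0,0],[-0.4,10.24,19.08,0,0,0,0],[-0.4,10.24,19.08,0,0,0,0],[-0.4,10.24,19.08,0,0,0,0],[-0.4,10.24,19.08,0,0,0,0],[-0.4,10.24,19.08,0,0,0,0],[-0.4,10.24,19.08,0,0,0,0],[-0.4,10.24,19.08,0,0,0,0],[-0.4,10.24,19.08,0,0,0,0],[-0.4,10.24,19.08,0,0,0,0],[-0.4,10.24,19.08,0,0,0,0],[-0.4,10.24,19.08,0,0,0,0],[-0.4,10.24,19.08,0,0,0,0],[-0.4,0,0,0,0,0,0],[-0.4,0,0,0,0,0,0],[-0.4,0,0,0,0,0,0]]]'

```text
clock: 57.35
tcp_pos: [0.6549, 0.0134, 0.1393]
ee_rot: [-180.0, 0.0, -2.4]
wrist_force: [-0.6, 0.7, 0.0]
gripper_width: 0.701
gripper_force: 0.0
```

Run:
```python
from h import *
print(to([.6565,.0143,.054],-2.15))
```

```text
t57.4 tcp [654.9  13.4 139.3] yaw -2.39 turn -0.24 shift [ 1.5 -1.  85.3]
```

Request:
move_arm --increments '[[[-0.4,1.2,-0.8,15,0,0,0],[-0.4,0,0,15,0,0,0],[-0.4,0,0,15,0,0,0],[-0.4,0,0,12,0,0,0],[-0.4,0,0,10,0,0,0],[-0.4,0,0,8,0,0,0],[-0.4,0,0,6,0,0,0],[-0.4,0,0,4,0,0,0],[-0.4,0,0,0,0,0,0],[-0.4,0,0,0,0,0,0]]]'

```text
clock: 58.18
tcp_pos: [0.6569, 0.0148, 0.0544]
ee_rot: [-180.0, -0.0, -2.4]
wrist_force: [-0.3, 1.0, -0.2]
gripper_width: 0.702
gripper_force: 0.0
```

Request:
move_arm --increments '[[[1,0,0,0,0,0,0],[1,0,0,0,0,0,0],[1,0,0,0,0,0,0],[1,0,0,0,0,0,0],[1,0,0,0,0,0,0],[1,0,0,0,0,0,0],[1,0,0,0,0,0,0],[1,0,0,0,0,0,0],[1,0,0,0,0,0,0]]]'

```text
clock: 58.93
tcp_pos: [0.6579, 0.0141, 0.0562]
ee_rot: [180.0, -0.2, -2.4]
wrist_force: [-1.5, -1.7, 8.9]
gripper_width: 0.276
gripper_force: 60.3
```

Request:
move_arm --increments '[[[1,-3,0,-1.5,0,0,0],[1,-8,0,0,0,0,0],[1,-10,0,0,0,0,0],[1,-10,0,0,0,0,0],[1,-10,0,0,0,0,0],[1,-10,0,0,0,0,0],[1,-10,0,0,0,0,0],[1,-10,0,0,0,0,0],[1,-10,0,0,0,0,0],[1,-10,0,0,0,0,0],[1,-10,0,0,0,0,0],[1,-10,0,0,0,0,0],[1,-10,0,0,0,0,0],[1,-10,0,0,0,0,0],[1,-10,0,0,0,0,0],[1,-10,0,0,0,0,0],[1,-10,0,0,0,0,0],[1,-8,0,0,0,0,0],[1,0,0,0,0,0,0]]]'

```text
clock: 60.52
tcp_pos: [0.4856, 0.0201, 0.0562]
ee_rot: [179.9, 0.1, -2.4]
wrist_force: [-1.1, -5.6, 5.7]
gripper_width: 0.275
gripper_force: 60.2
```

Now 17 mm remain; push slowly to the stop.

Request:
move_arm --increments '[[[1,-4,0,0,0,0,0],[1,-4,0,0,0,0,0],[1,-3,0,0,0,0,0],[1,-3,0,0,0,0,0],[1,-2,0,0,0,0,0],[1,0,0,0,0,0,0]]]'

```text
clock: 61.02
tcp_pos: [0.4712, 0.0206, 0.0562]
ee_rot: [179.9, -0.0, -2.4]
wrist_force: [0.3, -6.5, 3.6]
gripper_width: 0.275
gripper_force: 60.0
```

Request:
move_arm --increments '[[[1,-2,0,0,0,0,0],[1,-2,0,0,0,0,0],[1,-1,0,0,0,0,0],[1,0,0,0,0,0,0],[1,0,0,0,0,0,0]]]'

```text
clock: 61.43
tcp_pos: [0.4679, 0.0208, 0.0563]
ee_rot: [179.9, -0.2, -2.5]
wrist_force: [4.1, -7.1, 0.5]
gripper_width: 0.279
gripper_force: 59.5
```

Request:
move_arm --increments '[[[1,-2,0,0,0,0,0],[1,0,0,0,0,0,0],[-0.4,0,0,0,0,0,0],[-0.4,0,0,0,0,0,0],[-0.4,0,0,0,0,0,0],[-0.4,0,0,0,0,0,0],[-0.4,0,0,-5,0,0,0],[-0.4,0,0,-15,0,0,0],[-0.4,0,0,-20,0,0,0],[-0.4,0,0,-20,0,0,0],[-0.4,0,0,-20,0,0,0],[-0.4,0,0,-20,0,0,0],[-0.4,0,0,0,0,0,0]]]'

```text
clock: 62.52
tcp_pos: [0.4664, 0.0235, 0.1593]
ee_rot: [-180.0, -0.3, -2.3]
wrist_force: [1.1, 0.1, -0.0]
gripper_width: 0.7
gripper_force: 0.0
```

Request:
move_arm --increments '[[[-0.4,0,-24,0,0,0,0],[-0.4,0,-24,0,0,0,0],[-0.4,0,-24,0,0,0,0],[-0.4,0,-24,0,0,0,0],[-0.4,0,-24,0,0,0,0],[-0.4,0,-24,0,0,0,0],[-0.4,0,-24,0,0,0,0],[-0.4,0,-24,0,0,0,0],[-0.4,0,-24,0,0,0,0],[-0.4,0,-24,0,0,0,0],[-0.4,0,-24,0,0,0,0],[-0.4,0,-24,0,0,0,0],[-0.4,0,0,0,0,0,0],[-0.4,0,0,0,0,0,0]]]'

```text
clock: 63.68
tcp_pos: [0.4755, 0.3119, 0.1552]
ee_rot: [-180.0, 0.1, -2.2]
wrist_force: [0.3, -0.4, 0.5]
gripper_width: 0.7
gripper_force: 0.0
```

Run:
```python
from h import *
from station import cams
import pickle
f=cams.grab_frame("top"); f0=pickle.load(open("top0.pkl","rb"))
P=[.455,.0217,.093]
c=np.vstack([crop(f,P,12,14,10),crop(f0,P,12,14,10)])
t=cv2.resize(f["pixels"][60:280,80:512,::-1],(540,275)); t=np.vstack([t,cv2.resize(f0["pixels"][60:280,80:512,::-1],(540,275))])
t=cv2.copyMakeBorder(t,0,c.shape[0]-550,0,0,cv2.BORDER_CONSTANT)
o=np.hstack([c,t]); print(o.shape); cv2.imwrite("pics/z1.png",o)
# displacement of the catch vs. the start image
G=lambda x:cv2.cvtColor(x["pixels"],cv2.COLOR_RGB2GRAY).astype(np.float32)
u,v=proj(f,P)[0].astype(int); s=np.s_[v-10:v+6,u-12:u+13]
print(np.abs(G(f)[s]-G(f0)[s]).mean(), cv2.phaseCorrelate(G(f0)[s].copy(),G(f)[s].copy()))
```

```text
(580, 790, 3)
3.405 ((0.42073916505706954, 0.15784866656318286), 0.9853892189264297)
```

View pics/z1.png

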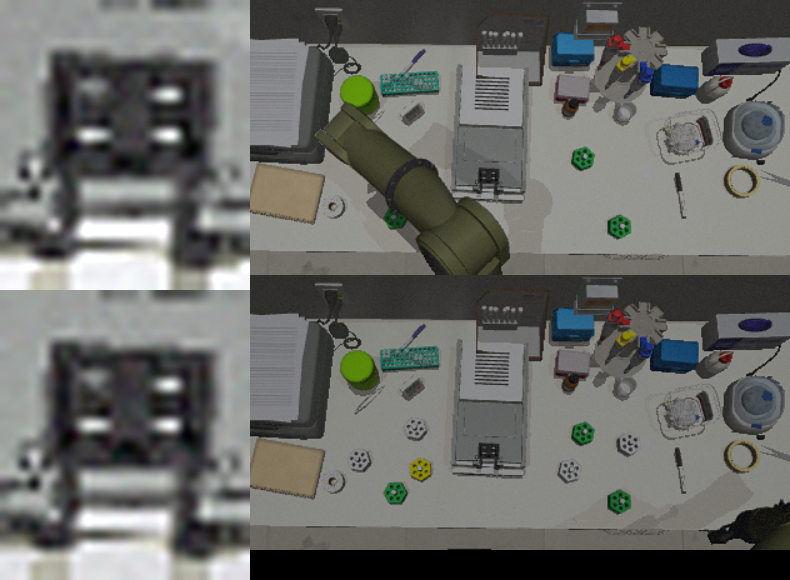

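The catch matches the start picture, with both barbs sprung out in front of the lugs. No silver blocks are left on the bench, and the other things haven't moved. Handing in.

```bash
python3 -c "
from station import sign_off
print(sign_off())"
```

```text
the job is handed in; nothing more can be done
None
```

I handed the job in at about 64 s: all four silver blocks found are packed in places 1 to 4, the cover is shut and its catch looks snapped in on both sides. I judged the catch only by picture, and block 1, found about 7 mm out of place after I first set it, was put back before closing.

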